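# Slide the cold-block carrier over the sill into the tube shaker

### The arm

A 7-joint arm with a two-finger parallel gripper is mounted at the origin on a cart in front of the work surface, level with it; the furniture and walls round the work are solid. World frame = base frame: x ahead of the robot, y to its left, z up, the work surface at z = 0. Lengths are in m, angles in rad, forces in N, time in s.
With the tool pointing down it reaches from about 0.425 to 0.95 m from the base axis. Payload 4.7 kg.
Tool frame: the origin (TCP) lies midway between the tips of the shut fingers; the grasp point (between the pads) lies 19 mm behind it; z points along the fingers, y is the direction in which the jaws open and shut (so a half turn about z gives the same grasp; the last joint's range is limited). The gripper opens to 87 mm and grips with 3 to 60 N. Pads are 19 mm wide; open, the fingers measure 117 mm over their backs; the gripper's body (75 mm by 190 mm) begins 51 mm behind the grasp point.
Start: joints at [1.247, 0.469, -0.049, 1.532, 0.024, 1.141, -0.082], TCP at [0.196, -0.646, 0.223] pointing down, gripper open.
Joint ranges: [-2.59, 2.59], [-0.33, 1.99], [-1.39, 1.29], [0.1, 2.45], [-1.04, 4.18], [0.21, 1.99], [-2.66, 2.66]. Speed limits (rad/s): [2.57, 2.57, 3.14, 3.14, 3.14, 3.14, 3.14].

### API

Orientations are given as a rotation vector (axis times angle).
In Python, from rig import manip gives the robot as it stands. The module is installed in compiled form; this text tells all that it offers.
- The arm moves only by the tool carry_out, never from a script. Its argument "deltas" is a list of rows, each a list of 5 numbers: the closure, from 0 (fully open) to 1 (shut), then the shift along the tool's x, y, z in m, then the turn about the tool's z in degrees. A call has 1 to 10 rows; each row shifts and turns the pose as measured when the row begins, along the tool's axes as they then stand; what a row does not reach is not made up. A row lasts 1/12 s, in which the tool goes at most 41.7 mm and 7.16 degrees, less where a joint would pass 70% of its speed; a pose out of reach is approached as far as the arm can. A call with a gripper value outside its range is refused whole. The fingers move at their own pace and stop on an object; the grip force is fixed at half the most. Time passes only in rows, so rows that do not move let the fingers close. It gives the time, the measured TCP pose, the force and the opening at its end, in the units of the state.
- manip.get_state(): the state, without advancing time (a new reading comes with each control period).
- manip.snapshot(name): name is "scene" or "top" or "wrist"; returns a dict with "frame" (384x512x3 uint8, red, green, blue), "mtx" (3x3 intrinsics, pixels), "pose" (4x4, takes a point from camera to world coordinates). Camera axes: x right, y up, looking along -z (the intrinsics and any distortion apply to the point x, -y, -z); pixel columns grow to the right and rows downward; lengths in m; the calibration is good to about 2 mm. A picture is of the moment at which its call begins. There is no depth.
- manip.sign_off(): hands the job in, once; it reports no verdict.
Trained networks look in a picture, given as the dict that the camera call returned (one of the last four; its "shot" number tells which), for a name from the list of things; names that differ only in an ending like _2 or _b are one class to them, and where a whole thing is asked for, a point or a joint stands for the part that bears it (a point fixed in the world has none). Each returns a list of dicts, best first, with "conf" (0 to 1); they miss things now and then, are a little off and sometimes report something else, mostly with a low value. They report only what shows in the picture. A call takes as long as a camera call.
- manip.masks_of(label, picture): "pixels" (384x512 bool, what is visible of it) and "box" ([left, top, width, height] in pixels, round what is visible of it).
- manip.pinpoint(label, picture): "location" ([column, row] in pixels: a listed point, or the origin of a listed thing).
The state is a dict: "t": time; "qpos": joint angles; "dq": joint speeds; "joint_torque": joint torques, N m; "position": TCP position; "eef_rot": TCP orientation; "wrist_force": force on the tool from outside, world axes, zero at the start; "torque": the same for the moment, N m; "gripper_width": finger opening in m.
Only numpy, scipy, OpenCV 4.12 (cv2) and the standard library are available. Lean on these libraries where they do the work, as an engineer would, in place of code of your own. Each camera call takes 0.05 s, during which the arm holds its last target.

### The job

Take the metal carrier with the micro-tube block by its grip, slide it low over the worktop and across the shaker's raised front sill, and push it in against the sprung bumper at the back of the bay until its near edge drops behind the sill; then let go, so that it sits flat on the bay floor, held between bumper and sill. The samples must not be tipped or jolted: keep the carrier close to level and never more than a couple of centimetres up, keep the block seated in it, feel your way and do not force it where it catches or comes up hard, and leave the bottle, the beaker and the timer beside it alone.

Things in the scene. Friction and masses are not known exactly. Their poses are not given: they have to be found in the camera images.
- shaker: Cooled tube shaker, fixed: a low white box, 124 mm wide, 208 mm deep, 91 mm high (control cowl on its rear part: 122 mm), with one open bay in its front, 92 mm wide between rounded jambs; the opening's rolled upper edge is 67 mm above the worktop, the ceiling further in 82 mm. Origin on the worktop in the middle of the front, 2 mm before it; x points into the bay (to the robot's right), z up.
- sill_nominal (a point): Nominal middle of the sill's top, above the shaker's origin. Sill, bay floor and bumper are one shaking table, which parks where its motor stopped: up to 7 mm further in or out along the shaker's x than nominal, not shown by the state; it stands firm there. Sill: 5 mm thick, top edges eased, 11 mm high above the worktop; bay floor behind it 5 mm above the worktop. Axes as the shaker's.
- home_nominal (a point): Where the carrier's origin lies when home, with the table at nominal: on the bay floor, 72 mm behind the sill's middle, the carrier's near edge at the sill's inner face. The sprung rubber bumper, free, stands 137.5 mm behind the sill's middle; it gives from 1.5 N, 0.75 N more per mm: pressed in 4 mm (4.5 N) at home, 6 mm (6 N) at its hard stop. Axes as the shaker's.
- carrier: Loose sheet-aluminium carrier, 0.16 kg, holding the micro-tube block: a tray 139 mm long (x), 86 mm wide (y), floor 3 mm, rims 15 mm high; the nose's lower edge is rounded to 1.5 mm, the near lower edge is square. Origin under the middle of its floor; x points to the nose (goes into the bay first), z up. With the block it stands 53 mm high.
- carrier_grip (a point): In the carrier's upright black grip, 12 mm thick (carrier y), 32 mm long (x), top 69 mm and foot 16 mm above the underside, on a bracket at the near edge. The point is on its middle, 50 mm above the underside, 97.5 mm behind the carrier's origin; axes as the carrier's. The loaded carrier's centre of mass is 75 to 90 mm ahead of it: held here, the nose may sag.
- carrier_nose (a point): Middle of the carrier's front lower edge, 69.5 mm ahead of its origin.
- carrier_heel (a point): Middle of the carrier's near lower edge, 69.5 mm behind its origin: the edge that drops behind the sill.
- tube_block: Cooling block for micro-tubes, 77 x 129 x 50 mm, about 0.2 kg, lying loose lengthways in the carrier with 2 to 3 mm play; origin under its middle, on the carrier's floor 3 mm above the carrier's underside; its y axis points to the carrier's near edge.
- reagent_amber: Bystander: brown reagent bottle, 52 mm across, 102 mm high, standing behind the carrier as the robot sees it. Origin under its middle.
- beaker: Bystander: empty glass beaker, 54 mm across, 68 mm high, behind the carrier as the robot sees it. Origin under its middle.
- bench_timer: Bystander: bench timer, 62 x 68 x 18 mm, lying behind the shaker as the robot sees it. Origin under its middle.

How it is judged:
By the outcome, as a careful person would: the job done as asked, in the order asked, and still so for the second after the job is handed in, with the robot touching nothing.
It also fails if it takes over 72 s, if anything falls off the work surface, if the arm or the gripper's body presses on something with over 40 N, if the wrist force passes 120 N, or if a joint passes its speed limit or range.

## Working session

There is one attempt and no reset: what is moved stays moved. The work goes in short steps, Python scripts to look and compute and a tool call to move; the robot and the scene stay as the last step left them, time stands still between calls to the robot, and variables do not carry over. Pictures are saved under pics/ and viewed, and the job is handed in when it is done.

Besides the shell and the picture viewer there is one more tool, called after ">>>" as name(argument=value, ...) on one line, values as JSON. carry_out: Moves the arm, as the interface text tells. Its arguments: {"type":"object","properties":{"deltas":{"type":"array","items":{"type":"array","items":{"type":"number"}}}},"required":["deltas"]}

```bash
mkdir -p pics; cat > h.py <<'E'
import numpy as np, cv2
from rig import manip
from scipy.spatial.transform import Rotation as R
def ray(p,uv):
    K=p["mtx"];d=np.linalg.inv(K)@np.array([uv[0],uv[1],1.0])
    d=np.array([d[0],-d[1],-d[2]]);T=p["pose"]
    return T[:3,3],T[:3,:3]@d
def onz(p,uv,z):
    o,d=ray(p,uv);return o+d*(z-o[2])/d[2]
def proj(p,X):
    T=p["pose"];c=T[:3,:3].T@(np.array(X)-T[:3,3]);c=np.array([c[0],-c[1],-c[2]]);q=p["mtx"]@c;return q[:2]/q[2]
def save(p,n,s=1.5):
    cv2.imwrite("pics/"+n+".png",cv2.resize(p["frame"][:,:,::-1],None,fx=s,fy=s))
E
python3 - <<'E'
from h import *
np.set_printoptions(precision=4,suppress=True)
s=manip.get_state();print(s)
Z=dict(shaker=0,sill_nominal=.011,home_nominal=.005,carrier=0,carrier_grip=.05,carrier_nose=0,carrier_heel=0,tube_block=.003,reagent_amber=0,beaker=0,bench_timer=0)
for n in ["scene","top","wrist"]:
    p=manip.snapshot(n);save(p,n+"0");print(n,p["pose"][:3,3],p.keys())
    if n=="wrist":continue
    for l in Z:
        r=manip.pinpoint(l,p)
        print(l,[(np.round(q["location"],1),round(q["conf"],2),onz(p,q["location"],Z[l])) for q in r[:2]])
E
```

```text
{'t': 0.0, 'qpos': array([ 1.2471,  0.4695, -0.0486,  1.5337,  0.0241,  1.141 , -0.0823]), 'dq': array([-0.0003,  0.0025,  0.0003,  0.0002,  0.0018, -0.0008,  0.0017]), 'joint_torque': array([  0.0006, -50.7983,  -0.0806, -23.6159,  -0.0615,   0.0377,
         0.0002]), 'position': array([ 0.1959, -0.6453,  0.2215]), 'eef_rot': array([-3.1056, -0.4611,  0.0006]), 'wrist_force': array([ 0.4872, -0.4669,  0.6353]), 'torque': array([ 0.0377, -0.0048, -0.0143]), 'gripper_width': 0.08687757707175407}
scene [0.1102 0.6276 0.5053] dict_keys(['frame', 'mtx', 'pose', 'shot'])
shaker [(array([285.8, 219.1]), 0.8, array([0.4408, 0.0071, 0.    ]))]
sill_nominal [(array([287.4, 214.4]), 0.95, array([0.4402, 0.0018, 0.011 ]))]
home_nominal [(array([298.3, 206.1]), 0.76, array([ 0.44  , -0.0533,  0.005 ])), (array([247. , 259.4]), 0.53, array([0.4313, 0.181 , 0.005 ]))]
carrier [(array([260.8, 243.4]), 0.96, array([0.4396, 0.1174, 0.    ])), (array([299.3, 206.2]), 0.58, array([ 0.441 , -0.0612,  0.    ]))]
carrier_grip [(array([238.1, 249. ]), 0.8, array([0.4336, 0.2073, 0.05  ])), (array([264.4, 
[... 1062 characters left out ...]
ay([0.4274, 0.2116, 0.05  ])), (array([349.5, 155.8]), 0.41, array([ 0.632 , -0.1944,  0.05  ]))]
carrier_nose [(array([266.1, 222.5]), 0.67, array([0.4507, 0.0409, 0.    ]))]
carrier_heel [(array([217.1, 226.4]), 0.88, array([0.4402, 0.1802, 0.    ])), (array([254.9, 170.1]), 0.47, array([0.6042, 0.0727, 0.    ]))]
tube_block [(array([240.5, 227.6]), 0.64, array([0.4362, 0.1135, 0.003 ]))]
reagent_amber [(array([205.6, 163.8]), 0.72, array([0.6239, 0.2169, 0.    ]))]
beaker [(array([253.7, 169.7]), 0.52, array([0.6054, 0.0762, 0.    ]))]
bench_timer [(array([350.1, 153.2]), 0.74, array([ 0.6539, -0.2069,  0.    ]))]
wrist [ 0.2671 -0.6246  0.3836] dict_keys(['frame', 'mtx', 'pose', 'shot'])
```

```bash
python3 - <<'E'
import cv2
a=cv2.imread('pics/scene0.png')[150:510,150:600];b=cv2.imread('pics/top0.png')[150:510,150:600]
cv2.imwrite('pics/z1.png',cv2.resize(a,(750,600),interpolation=cv2.INTER_CUBIC));cv2.imwrite('pics/z2.png',cv2.resize(b,(750,600),interpolation=cv2.INTER_CUBIC))
E
```

```text
(no output)
```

View pics/z1.png

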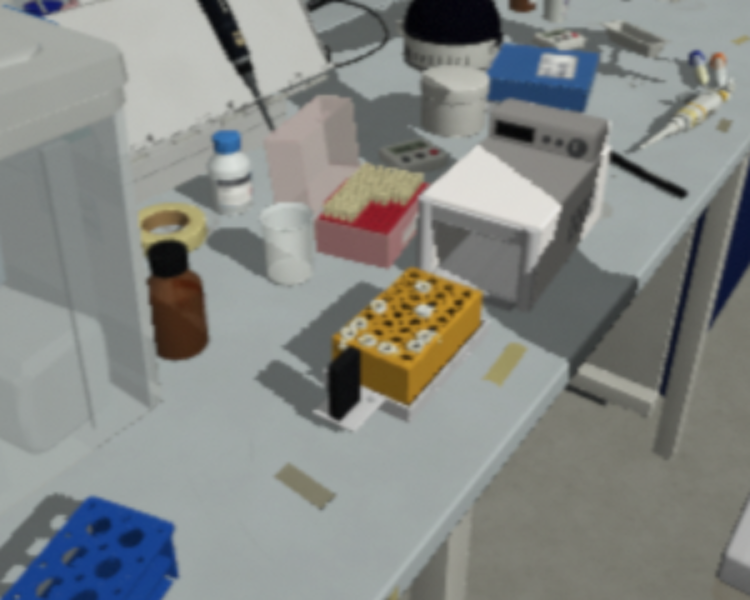

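View pics/z2.png

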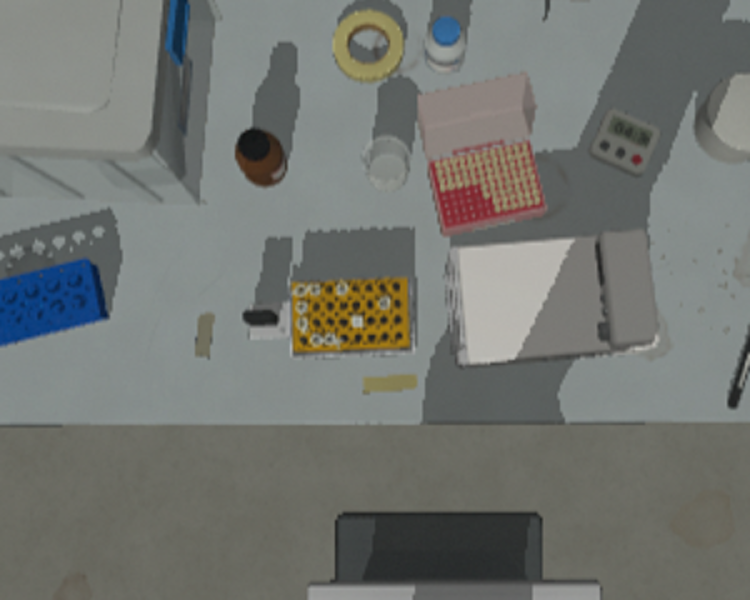

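View pics/wrist0.png

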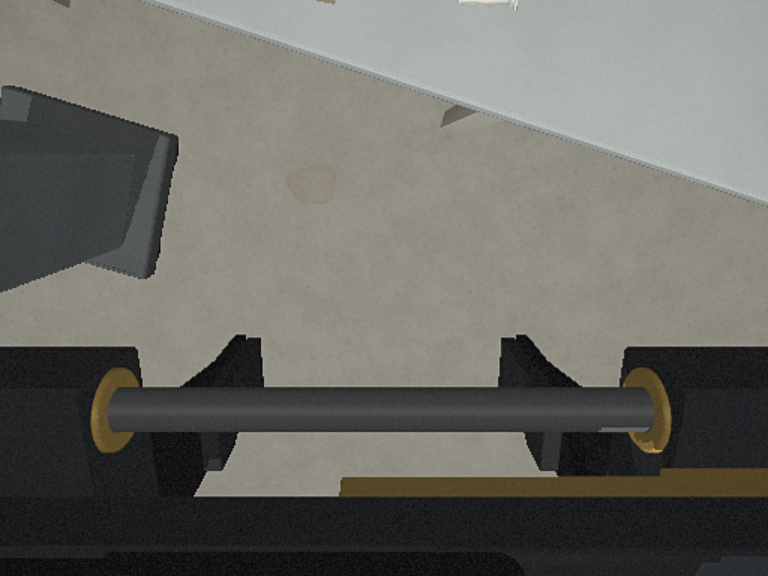

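The scene picture shows the carrier (orange block, black grip at about column 238, row 249) in line with the shaker bay (sill at about 287, 214). The bottle and beaker stand behind it. Next I fit the poses with the silhouettes.

```bash
cat > fit.py <<'E'
from h import *
from scipy.optimize import minimize
def box(x0,x1,y0,y1,z0,z1):
    return np.array([[x,y,z] for x in(x0,x1) for y in(y0,y1) for z in(z0,z1)])
def sil(p,boxes,x,S=4):
    c,s=np.cos(x[2]),np.sin(x[2])
    m=np.zeros((384*S//2*2//1,512*S),np.uint8) if 0 else np.zeros((384*S,512*S),np.uint8)
    for b in boxes:
        w=np.c_[x[0]+c*b[:,0]-s*b[:,1],x[1]+s*b[:,0]+c*b[:,1],b[:,2]]
        q=np.array([proj(p,v) for v in w])
        h=cv2.convexHull(np.float32(q)).reshape(-1,2)
        cv2.fillConvexPoly(m,np.int32(np.round((h+.5)*S)),255)
    return cv2.resize(m,(512,384),interpolation=cv2.INTER_AREA)/255.
def fit(ps,masks,boxes,x0):
    f=lambda x:sum(np.abs(sil(p,boxes,x)-m).sum()/m.sum() for p,m in zip(ps,masks))
    r=minimize(f,x0,method="Nelder-Mead",options=dict(initial_simplex=np.array([x0]+[np.array(x0)+d for d in np.diag([.01,.01,.08])]),xatol=1e-4,fatol=1e-4))
    return r.x,r.fun
SH=[box(.002,.21,-.062,.062,0,.091)]
BL=[box(-.0645,.0645,-.0385,.0385,.012,.053)]
CA=[box(-.0695,.0695,-.043,.043,0,.015),box(-.0645,.0645,-.0385,.0385,.003,.053)]
E
python3 - <<'E'
from fit import *
np.set_printoptions(precision=4,suppress=True)
ps=[manip.snapshot("scene"),manip.snapshot("top")]
def mk(l):
    o=[]
    for p in ps:
        r=manip.masks_of(l,p)
        print(l,[(round(q["conf"],2),q["box"],q["pixels"].sum()) for q in r[:2]]); o.append(r[0]["pixels"].astype(float))
    return o
y=-np.pi/2
for l,b,x0 in (("tube_block",BL,[.44,.115,y]),("shaker",SH,[.443,.004,y+.1]),("carrier",CA,[.44,.115,y])):
    m=mk(l)
    print(l,"both",fit(ps,m,b,x0))
    for i in (0,1): print(i,fit(ps[i:i+1],m[i:i+1],b,x0))
    for i in (0,1):
        r=ps[i]["frame"].copy(); r[m[i]>0]=r[m[i]>0]//2+np.array([0,127,0],np.uint8)
        cv2.imwrite(f"pics/m_{l}{i}.png",r[:,:,::-1])
m=mk("carrier_grip")
GR=[box(-.1135,-.0815,-.006,.006,.016,.069)]
print("grip?",[q.sum() for q in m])
s=manip.get_state();print(R.from_rotvec(s["eef_rot"]).as_matrix())
E
cd pics; python3 -c "
import cv2,numpy as np
a=[np.hstack([cv2.imread(f'm_{l}{i}.png')[100:320,130:390] for i in (0,1)]) for l in ('tube_block','shaker','carrier')]
cv2.imwrite('mm.png',np.vstack(a)[:, :])
"
```

```text
tube_block [(0.79, [233.0, 205.4, 59.7, 53.7], np.int64(1897))]
tube_block [(0.81, [218.1, 212.8, 45.0, 26.7], np.int64(1268))]
tube_block both (array([ 0.4371,  0.1122, -1.5187]), np.float64(0.3049156995029378))
0 (array([ 0.437 ,  0.1122, -1.4566]), np.float64(0.17821947967378832))
1 (array([ 0.4371,  0.1129, -1.5691]), np.float64(0.10745964000742252))
shaker [(0.88, [264.6, 137.4, 81.2, 86.7], np.int64(4606))]
shaker [(0.78, [280.3, 189.5, 83.8, 57.6], np.int64(4011)), (0.6, [245.4, 154.6, 20.2, 22.0], np.int64(350))]
shaker both (array([ 0.441 ,  0.0002, -1.4737]), np.float64(0.17465094091552183))
0 (array([ 0.4446, -0.0064, -1.4849]), np.float64(0.11746485828373902))
1 (array([ 0.4416,  0.0019, -1.4776]), np.float64(0.03788698725563523))
carrier [(0.72, [225.8, 228.1, 72.5, 43.1], np.int64(813))]
carrier [(0.88, [193.3, 213.9, 73.2, 29.2], np.int64(329)), (0.21, [276.7, 192.6, 87.6, 53.8], np.int64(3953))]
carrier both (array([ 0.4253,  0.1568, -1.3067]), np.float64(6.81035496033487))
0 (array([ 0.4521,  0.1424, -0.9795]), np.float64(2.406116296457082))
1 (array([ 0.4152,  0.1639, -1.4905]), np.float64(4.010608498718637))
carrier_grip [(0.62, [224.7, 230.4, 70.0, 40.1], np.int64(818))]
carrier_grip [(0.67, [197.4, 214.8, 66.8, 29.1], np.int64(343)), (0.66, [277.9, 189.3, 87.5, 55.6], np.int64(3966))]
grip? [np.float64(818.0), np.float64(343.0)]
[[ 0.9568  0.2906  0.0001]
 [ 0.2906 -0.9568 -0.0001]
 [ 0.0001  0.0001 -1.    ]]
```

View pics/mm.png

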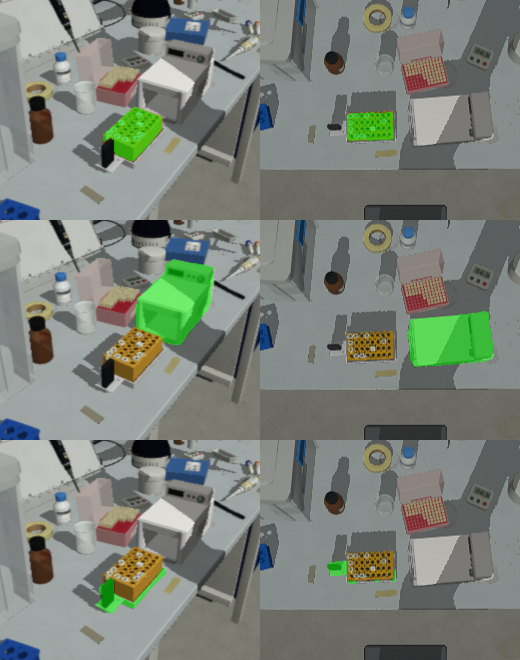

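```bash
cat > plan.py <<'E'
from h import *
def plan(target,yaw,n,g=0,show=True):
    s=manip.get_state();M=R.from_rotvec(s["eef_rot"]).as_matrix()
    a=np.arctan2(M[1,0],M[0,0]);da=(yaw-a+np.pi)%(2*np.pi)-np.pi
    d=(np.array(target)-s["position"])/n
    out=[]
    for i in range(n):
        t=a+da*i/n;ex=np.array([np.cos(t),np.sin(t),0]);ey=np.array([np.sin(t),-np.cos(t),0])
        out.append([g,round(d@ex,4),round(d@ey,4),round(-d[2],4),round(-np.degrees(da)/n,2)])
    print("yaw",np.degrees(a),"pos",s["position"],"|d|",np.linalg.norm(d));print(out)
E
python3 - <<'E'
from plan import *
plan([.50,-.36,.26],np.radians(16.9+45),10)
E
```

```text
yaw 16.893483093886996 pos [ 0.19619699 -0.64587712  0.2225605 ] |d| 0.04188361428557247
[[0, np.float64(0.0374), np.float64(-0.0185), np.float64(-0.0037), np.float64(-4.5)], [0, np.float64(0.0387), np.float64(-0.0155), np.float64(-0.0037), np.float64(-4.5)], [0, np.float64(0.0398), np.float64(-0.0124), np.float64(-0.0037), np.float64(-4.5)], [0, np.float64(0.0407), np.float64(-0.0093), np.float64(-0.0037), np.float64(-4.5)], [0, np.float64(0.0413), np.float64(-0.0061), np.float64(-0.0037), np.float64(-4.5)], [0, np.float64(0.0416), np.float64(-0.0028), np.float64(-0.0037), np.float64(-4.5)], [0, np.float64(0.0417), np.float64(0.0005), np.float64(-0.0037), np.float64(-4.5)], [0, np.float64(0.0415), np.float64(0.0037), np.float64(-0.0037), np.float64(-4.5)], [0, np.float64(0.0411), np.float64(0.007), np.float64(-0.0037), np.float64(-4.5)], [0, np.float64(0.0405), np.float64(0.0102), np.float64(-0.0037), np.float64(-4.5)]]
```

>>> carry_out(deltas=[[0,0.037,-0.018,-0.004,-4.5],[0,0.038,-0.015,-0.004,-4.5],[0,0.039,-0.012,-0.004,-4.5],[0,0.04,-0.009,-0.004,-4.5],[0,0.04,-0.006,-0.004,-4.5],[0,0.041,-0.003,-0.004,-4.5],[0,0.041,0,-0.004,-4.5],[0,0.041,0.004,-0.004,-4.5],[0,0.04,0.007,-0.004,-4.5],[0,0.04,0.01,-0.004,-4.5]])

```text
t: 2.58
position: [0.4878, -0.3673, 0.2603]
eef_rot: [2.683, 1.629, -0.015]
wrist_force: [0.2, -0.9, 0.6]
gripper_width: 0.087
```

```bash
python3 - <<'E'
from plan import *
plan([.55,0.0,.26],np.radians(90),10)
E
```

```text
yaw 62.54318311657023 pos [ 0.48782296 -0.36725462  0.26027551] |d| 0.03724808957801082
[[0, np.float64(0.0355), np.float64(-0.0114), np.float64(0.0), np.float64(-2.75)], [0, np.float64(0.036), np.float64(-0.0097), np.float64(0.0), np.float64(-2.75)], [0, np.float64(0.0364), np.float64(-0.008), np.float64(0.0), np.float64(-2.75)], [0, np.float64(0.0367), np.float64(-0.0062), np.float64(0.0), np.float64(-2.75)], [0, np.float64(0.037), np.float64(-0.0045), np.float64(0.0), np.float64(-2.75)], [0, np.float64(0.0372), np.float64(-0.0027), np.float64(0.0), np.float64(-2.75)], [0, np.float64(0.0372), np.float64(-0.0009), np.float64(0.0), np.float64(-2.75)], [0, np.float64(0.0372), np.float64(0.0009), np.float64(0.0), np.float64(-2.75)], [0, np.float64(0.0372), np.float64(0.0027), np.float64(0.0), np.float64(-2.75)], [0, np.float64(0.037), np.float64(0.0045), np.float64(0.0), np.float64(-2.75)]]
```

>>> carry_out(deltas=[[0,0.036,-0.011,0,-2.75],[0,0.036,-0.01,0,-2.75],[0,0.036,-0.008,0,-2.75],[0,0.037,-0.006,0,-2.75],[0,0.037,-0.005,0,-2.75],[0,0.037,-0.003,0,-2.75],[0,0.037,-0.001,0,-2.75],[0,0.037,0.001,0,-2.75],[0,0.037,0.003,0,-2.75],[0,0.037,0.004,0,-2.75]])

```text
t: 3.42
position: [0.5513, 0.0179, 0.2603]
eef_rot: [2.183, 2.244, -0.007]
wrist_force: [0.9, -0.6, -0.4]
gripper_width: 0.0868
```

```bash
python3 - <<'E'
from plan import *
plan([.437,0.18,.2],np.radians(90),7)
E
```

```text
yaw 91.56688508967063 pos [0.55134955 0.01787772 0.26028182] |d| 0.029621197157960803
[[0, np.float64(0.0236), np.float64(-0.0157), np.float64(0.0086), np.float64(0.22)], [0, np.float64(0.0235), np.float64(-0.0158), np.float64(0.0086), np.float64(0.22)], [0, np.float64(0.0235), np.float64(-0.0159), np.float64(0.0086), np.float64(0.22)], [0, np.float64(0.0234), np.float64(-0.016), np.float64(0.0086), np.float64(0.22)], [0, np.float64(0.0234), np.float64(-0.0161), np.float64(0.0086), np.float64(0.22)], [0, np.float64(0.0233), np.float64(-0.0162), np.float64(0.0086), np.float64(0.22)], [0, np.float64(0.0232), np.float64(-0.0162), np.float64(0.0086), np.float64(0.22)]]
```

>>> carry_out(deltas=[[0,0.024,-0.016,0.0085,0.2],[0,0.024,-0.016,0.0085,0.2],[0,0.023,-0.016,0.0085,0.2],[0,0.023,-0.016,0.0085,0.2],[0,0.023,-0.016,0.0085,0.2],[0,0.023,-0.016,0.0085,0.2],[0,0.018,-0.016,0.0085,0.2],[0,0,0,0,0]])

```text
t: 4.08
position: [0.4317, 0.191, 0.1989]
eef_rot: [2.192, 2.233, 0.011]
wrist_force: [-0.6, -0.2, -0.7]
gripper_width: 0.087
```

```bash
python3 - <<'E'
from fit import *
np.set_printoptions(precision=4,suppress=True)
p=manip.snapshot("wrist");save(p,"w1");s=manip.get_state();print(s["position"],s["wrist_force"],p["pose"])
for l,z in (("carrier_grip",.05),("carrier_heel",0)):
    print(l,[(np.round(q["location"],1),q["conf"],onz(p,q["location"],z)) for q in manip.pinpoint(l,p)[:2]])
E
```

```text
[0.4337 0.1896 0.1996] [0.1012 0.0225 0.0684] [[ 0.9998 -0.0129 -0.0178  0.4282]
 [ 0.0173  0.9617  0.2737  0.2654]
 [ 0.0136 -0.2739  0.9617  0.3596]
 [ 0.      0.      0.      1.    ]]
carrier_grip [(array([252.8, 164.1]), 0.73, array([0.4327, 0.2052, 0.05  ]))]
carrier_heel [(array([255.3, 176.7]), 0.94, array([ 0.4366,  0.1809, -0.    ]))]
```

View pics/w1.png

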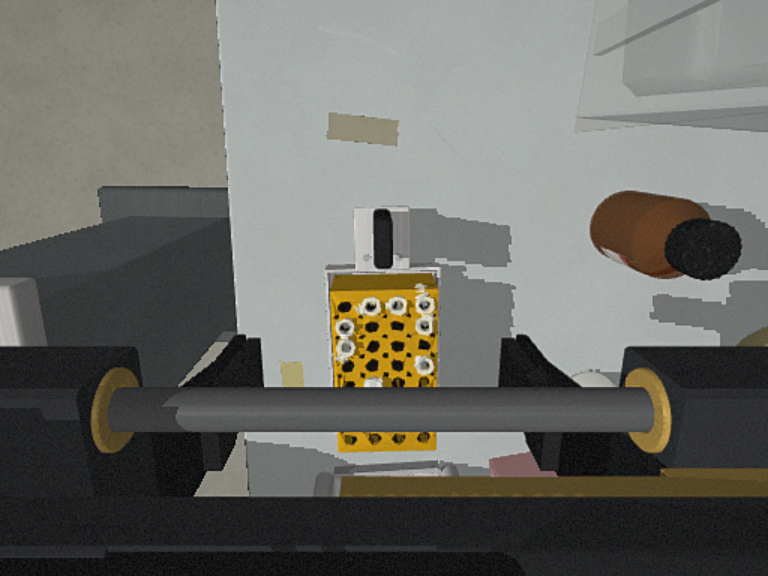

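The wrist view looks straight down on the grip (dark slot at about column 255, row 159 in the raw picture) with the carrier nearly aligned. Next is an accurate fit of grip and tray.

```bash
python3 - <<'E'
from fit import *
np.set_printoptions(precision=4,suppress=True)
p=manip.snapshot("wrist");t=manip.snapshot("top")
for nm,q,(r0,r1,c0,c1) in (("wrist",p,(130,185,235,275)),("top",t,(215,240,192,218))):
    f=q["frame"].max(2).astype(int);m=np.zeros((384,512));m[r0:r1,c0:c1]=f[r0:r1,c0:c1]<55
    GR=[box(-.016,.016,-.006,.006,.016,.069)]
    print(nm,m.sum(),fit([q],[m],GR,[.433,.207,-np.pi/2]))
# tray rim corners in wrist
for uv in ((328,266),(441,269),(356,208),(408,208),(356,268)): print(uv,onz(p,np.array(uv)/1.5,.015))
r=manip.masks_of("tube_block",t)[0]["pixels"].astype(float)
BL2=[box(-.0645,.0645,-.0385,.0385,.012,.053)]
print(fit([t],[r],BL2,[.437,.113,-1.57]))
SH=[box(.002,.21,-.062,.062,0,.091),box(.13,.21,-.06,.06,0,.122)]
ps=[t,manip.snapshot("scene")]
m=[manip.masks_of("shaker",q)[0]["pixels"].astype(float) for q in ps]
for c in (.13,.145,.16,.175):
    SH=[box(.002,.21,-.062,.062,0,.091),box(c,.21,-.06,.06,0,.122)]
    print(c,fit(ps,m,SH,[.441,.001,-1.475]),fit(ps[:1],m[:1],SH,[.441,.001,-1.475]),fit(ps[1:],m[1:],SH,[.441,.001,-1.475]))
print(manip.get_state()["t"])
E
```

```text
wrist 467.0 (array([ 0.4344,  0.2105, -1.5574]), np.float64(0.14619809379854726))
top 148.0 (array([ 0.4586,  0.1936, -1.5031]), np.float64(0.7099364069952305))
(328, 266) [0.4013 0.1793 0.015 ]
(441, 269) [0.4849 0.1775 0.015 ]
(356, 208) [0.4221 0.2219 0.015 ]
(408, 208) [0.4593 0.2222 0.015 ]
(356, 268) [0.4219 0.1779 0.015 ]
(array([ 0.437,  0.113, -1.57 ]), np.float64(0.5253586282998047))
0.13 (array([ 0.4413,  0.0065, -1.4859]), np.float64(0.11387283276715658)) (array([ 0.4412,  0.0071, -1.4911]), np.float64(0.02681919381298336)) (array([ 0.4419, -0.0018, -1.4771]), np.float64(0.07620802567662847))
0.145 (array([ 0.4415,  0.007 , -1.4874]), np.float64(0.1101789672392301)) (array([ 0.4409,  0.0071, -1.486 ]), np.float64(0.028805366768221232)) (array([ 0.4407,  0.0016, -1.4754]), np.float64(0.07039704476540229))
0.16 (array([ 0.4415,  0.0071, -1.4873]), np.float64(0.1042175880638048)) (array([ 0.4414,  0.0074, -1.4875]), np.float64(0.02711311616279978)) (array([ 0.4419,  0.    , -1.4788]), np.float64(0.06646163428971853))
0.175 (array([ 0.4417,  0.0069, -1.4882]), np.float64(0.1002680160607489)) (array([ 0.4414,  0.0074, -1.4887]), np.float64(0.026209866416686194)) (array([ 0.4408,  0.0004, -1.4713]), np.float64(0.06449955230272122))
4.5333
```

```bash
python3 - <<'E'
from fit import *
np.set_printoptions(precision=4,suppress=True)
p=manip.snapshot("wrist");print(p["mtx"],p["pose"])
for uv in ((383,240),(383,209),(383,268)): print(onz(p,np.array(uv)/1.5,.069))
a=p["frame"][125:185,210:300,::-1]
cv2.imwrite("pics/w2.png",cv2.resize(a,None,fx=8,fy=8,interpolation=cv2.INTER_NEAREST))
s=manip.get_state();print(s["position"],R.from_rotvec(s["eef_rot"]).as_matrix())
E
```

```text
[[320.7249   0.     253.5431]
 [  0.     320.7249 191.5744]
 [  0.       0.       1.    ]] [[ 0.9998 -0.0026 -0.0186  0.4334]
 [ 0.0076  0.9618  0.2738  0.2612]
 [ 0.0171 -0.2739  0.9616  0.3608]
 [ 0.      0.      0.      1.    ]]
[0.4405 0.2083 0.069 ]
[0.4403 0.2272 0.069 ]
[0.4406 0.1906 0.069 ]
[0.4366 0.1869 0.2   ] [[-0.009   0.9998  0.0173]
 [ 1.      0.0091 -0.0038]
 [-0.004   0.0172 -0.9998]]
```

View pics/w2.png

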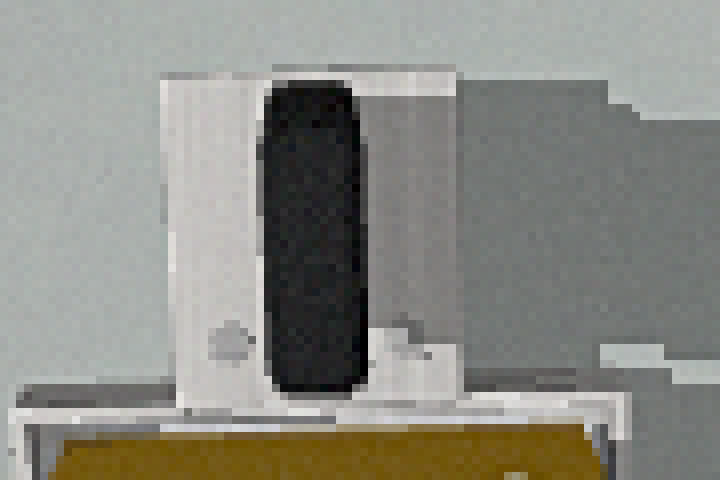

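>>> carry_out(deltas=[[0,0,0,0,0],[0,0,0,0,0],[0,0,0,0,0]])

```text
t: 4.83
position: [0.4372, 0.1862, 0.2001]
eef_rot: [2.203, 2.219, 0.015]
wrist_force: [0.5, -0.2, -0.0]
gripper_width: 0.0868
```

```bash
python3 - <<'E'
from fit import *
np.set_printoptions(precision=4,suppress=True)
p=manip.snapshot("wrist")
f=p["frame"].max(2).astype(int);m=np.zeros((384,512));m[130:185,235:275]=f[130:185,235:275]<60
print(p["pose"])
for h in (.016,.03,.06): print(fit([p],[m],[box(-.016,.016,-.006,.006,h,.069)],[.439,.209,-np.pi/2]))
s=manip.get_state();print(s["position"],s["dq"]);print(R.from_rotvec(s["eef_rot"]).as_matrix(),s["qpos"])
# tray rim: near edge corners (raw)
for uv in ((212,177),(288,175),(231,134.2),(267,134)): print(onz(p,uv,.015))
r,c=np.nonzero(m);print(c.mean(),r.mean(),onz(p,(c.mean(),r.mean()),.069))
save(p,"w3")
E
```

```text
[[ 0.9998 -0.0013 -0.0182  0.4339]
 [ 0.0063  0.9618  0.2737  0.2606]
 [ 0.0172 -0.2738  0.9616  0.3609]
 [ 0.      0.      0.      1.    ]]
(array([ 0.4346,  0.2105, -1.4988]), np.float64(0.15607674104124405))
(array([ 0.4345,  0.2114, -1.5135]), np.float64(0.12592123056119))
(array([ 0.4343,  0.2124, -1.5255]), np.float64(0.1426977687626775))
[0.4372 0.1862 0.2001] [-0.0025 -0.0003 -0.0017  0.0005 -0.0009 -0.0013 -0.0012]
[[-0.0072  0.9998  0.0174]
 [ 1.      0.0073 -0.0037]
 [-0.0039  0.0174 -0.9998]] [ 0.1262  0.2281 -0.7143  1.9965  0.1962  0.9677 -0.6782]
[0.3945 0.1788 0.015 ]
[0.4785 0.1813 0.015 ]
[0.4161 0.2257 0.015 ]
[0.4545 0.2261 0.015 ]
248.32112068965517 154.08189655172413 [0.4345 0.2132 0.069 ]
```

>>> carry_out(deltas=[[0,0.01,0.04,0,-1.4],[0,0.01,0.04,0,0],[0,0,0,0,0],[0,0,0,0,0]])

```text
t: 5.22
position: [0.5161, 0.2063, 0.1986]
eef_rot: [2.173, 2.247, 0.003]
wrist_force: [-0.1, -0.2, 0.0]
gripper_width: 0.0867
```

```bash
cat > st.py <<'E'
from h import *
np.set_printoptions(precision=4,suppress=True)
s=manip.get_state();M=R.from_rotvec(s["eef_rot"]).as_matrix()
print("t",s["t"],"pos",s["position"],"yaw",np.degrees(np.arctan2(M[1,0],M[0,0])),"tilt deg: x-axis dz",np.degrees(M[2,0]),"y-axis dz",np.degrees(M[2,1]),"F",s["wrist_force"],"T",s["torque"],"w",s["gripper_width"])
E
python3 st.py
```

```text
t 5.2167 pos [0.5161 0.2063 0.1986] yaw 91.92831683106503 tilt deg: x-axis dz -0.5566331716471454 y-axis dz 0.6951409550476844 F [-0.0529 -0.1558  0.0361] T [-0.0017 -0.0877 -0.0038] w 0.08674843647681495
```

>>> carry_out(deltas=[[0,0,-0.008,0,0],[0,0,-0.008,0,0],[0,0,-0.008,0,0],[0,0,-0.008,0,0],[0,0,-0.008,0,0],[0,0,-0.008,0,0],[0,0,-0.008,0,0],[0,0,-0.008,0,0],[0,0,-0.008,0,0],[0,0,-0.008,0,0]])

```text
t: 6.05
position: [0.4241, 0.2021, 0.1979]
eef_rot: [2.17, 2.247, -0.0]
wrist_force: [-0.2, -0.5, -0.3]
gripper_width: 0.0874
```

```bash
python3 st.py
```

```text
t 6.05 pos [0.4241 0.2021 0.1979] yaw 92.01359269550625 tilt deg: x-axis dz -0.7386660967868898 y-axis dz 0.7116024807121867 F [-0.1655 -0.4651 -0.2853] T [ 0.0009 -0.112  -0.0124] w 0.08742514343114592
```

>>> carry_out(deltas=[[0,0.005,0.011,0,0],[0,0,0,0,0],[0,0,0,0.02,0],[0,0,0,0.02,0],[0,0,0,0.02,0],[0,0,0,0.01,0],[0,0,0,0,0],[0,0,0,0,0]])

```text
t: 6.72
position: [0.4358, 0.2078, 0.1273]
eef_rot: [2.168, 2.246, 0.005]
wrist_force: [-0.0, 0.3, -0.6]
gripper_width: 0.0871
```

```bash
python3 st.py; python3 - <<'E'
from fit import *
np.set_printoptions(precision=4,suppress=True)
p=manip.snapshot("wrist");save(p,"w4")
f=p["frame"].max(2).astype(int)
E
```

```text
t 6.7167 pos [0.4358 0.2078 0.1273] yaw 92.02069994626211 tilt deg: x-axis dz -0.6818394598400073 y-axis dz 0.930503832471536 F [-0.0292  0.3491 -0.6026] T [-0.0027 -0.056   0.003 ] w 0.08709691359427552
```

View pics/w4.png

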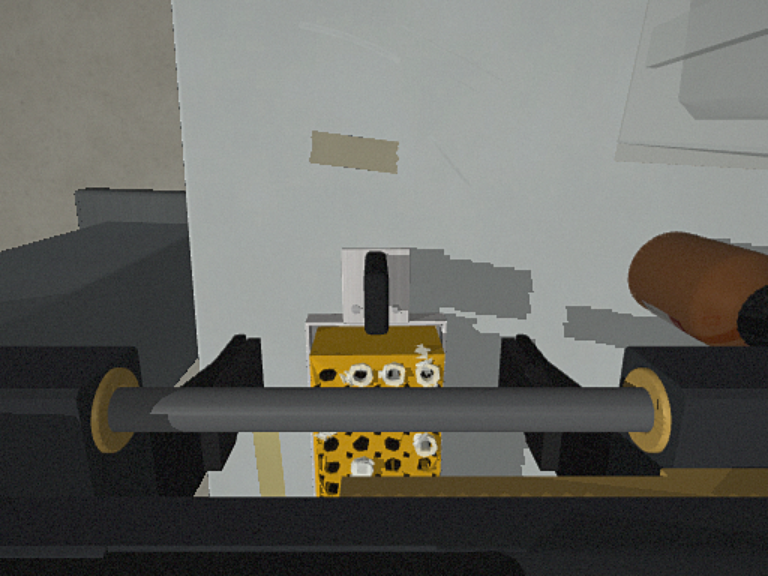

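The wrist view shows the grip at about (375, 292) in the enlarged picture, between the fingers, with the tray rim parallel to the jaws.

```bash
python3 - <<'E'
from fit import *
np.set_printoptions(precision=4,suppress=True)
p=manip.snapshot("wrist")
f=p["frame"].max(2).astype(int);m=np.zeros((384,512));m[160:226,235:268]=f[160:226,235:268]<60
for h in (.016,.03,.06): print(fit([p],[m],[box(-.016,.016,-.006,.006,h,.069)],[.436,.209,-1.53]))
for uv in ((305,319),(447,319),(343,248),(410,248)): print(onz(p,np.array(uv)/1.5,.015))
E
```

```text
(array([ 0.4346,  0.2117, -1.5124]), np.float64(0.14106922198130145))
(array([ 0.4345,  0.2121, -1.5151]), np.float64(0.0942248956657574))
(array([ 0.4342,  0.2142, -1.5146]), np.float64(0.1958033153808491))
[0.3934 0.1825 0.015 ]
[0.4789 0.1849 0.015 ]
[0.4156 0.2266 0.015 ]
[0.4543 0.2278 0.015 ]
```

>>> carry_out(deltas=[[0,0.002,-0.002,0.015,0],[0,0,0,0.018,0],[0,0,0,0.018,0],[0,0,0,0.015,0],[0,0,0,0.01,0],[0,0,0,0.006,0],[0,0,0,0,0],[0,0,0,0,0]])

```text
t: 7.48
position: [0.4438, 0.2131, 0.0512]
eef_rot: [2.165, 2.237, 0.035]
wrist_force: [-0.7, 1.0, 1.0]
gripper_width: 0.087
```

```bash
python3 st.py
```

```text
t 7.4833 pos [0.4438 0.2131 0.0512] yaw 91.85467701724374 tilt deg: x-axis dz -0.2848261502522916 y-axis dz 2.056993353661041 F [-0.655   1.0233  0.951 ] T [-0.0237 -0.0362  0.0262] w 0.08701900076507837
```

>>> carry_out(deltas=[[0,0,0,-0.018,0],[0,0,0,-0.018,0],[0,0,0,-0.018,0],[0,0,0,-0.018,0],[0,0,0,0,0],[0,0,0,0,0]])

```text
t: 7.98
position: [0.4427, 0.2149, 0.1306]
eef_rot: [2.163, 2.235, 0.044]
wrist_force: [-0.7, -0.6, 0.3]
gripper_width: 0.0871
```

```bash
python3 st.py
```

```text
t 7.9833 pos [0.4427 0.2149 0.1306] yaw 91.87236733602657 tilt deg: x-axis dz -0.16964029416040116 y-axis dz 2.3981836539716137 F [-0.7255 -0.6178  0.3493] T [-0.0401 -0.0682  0.0082] w 0.08711931755163217
```

>>> carry_out(deltas=[[0,0,0.04,0,0],[0,0,0.04,0,0],[0,0,0.04,0,0],[0,0,0,0,0],[0,0,0,0,0]])

```text
t: 8.4
position: [0.5645, 0.2176, 0.1339]
eef_rot: [2.158, 2.236, 0.038]
wrist_force: [-1.1, 0.5, -0.2]
gripper_width: 0.0874
```

```bash
python3 st.py
```

```text
t 8.4 pos [0.5645 0.2176 0.1339] yaw 92.03200109538214 tilt deg: x-axis dz -0.42491211041984495 y-axis dz 2.3367222758158577 F [-1.0683  0.5101 -0.2263] T [ 0.0102 -0.0294  0.0492] w 0.08738924217442956
```

>>> carry_out(deltas=[[0,0,-0.005,0,0],[0,0,-0.01,0,0],[0,0,-0.016,0,0],[0,0,-0.02,0,0],[0,0,-0.02,0,0],[0,0,-0.016,0,0],[0,0,-0.01,0,0],[0,0,-0.006,0,0],[0,0,-0.003,0,0],[0,0,0,0,0]])

```text
t: 9.23
position: [0.4369, 0.2103, 0.1257]
eef_rot: [2.148, 2.246, 0.018]
wrist_force: [0.1, -0.0, -0.1]
gripper_width: 0.0871
```

```bash
python3 st.py
```

```text
t 9.2333 pos [0.4369 0.2103 0.1257] yaw 92.54187668409219 tilt deg: x-axis dz -0.9640887299485091 y-axis dz 1.8255243104529275 F [ 0.103  -0.0364 -0.1241] T [-0.0226 -0.0545 -0.0137] w 0.08710702413237068
```

>>> carry_out(deltas=[[0,0,0,0.003,-0.3],[0,0,0,0.006,-0.3],[0,0,0,0.006,0],[0,0,0,0.006,0],[0,0,0,0.006,0],[0,0,0,0.006,0],[0,0,0,0.006,0],[0,0,0,0.006,0],[0,0,0,0.003,0],[0,0,0,0,0]])

```text
t: 10.07
position: [0.4404, 0.2094, 0.0712]
eef_rot: [2.138, 2.256, 0.017]
wrist_force: [0.2, -0.2, -0.7]
gripper_width: 0.0871
```

```bash
python3 st.py
```

```text
t 10.0667 pos [0.4404 0.2094 0.0712] yaw 93.0615193289722 tilt deg: x-axis dz -0.9358062844353323 y-axis dz 1.744531325949195 F [ 0.1798 -0.1776 -0.6967] T [ 0.0168 -0.0194  0.0191] w 0.08706082093299879
```

>>> carry_out(deltas=[[0,0,0,-0.008,0],[0,0,0,-0.012,0.5],[0,0,0,-0.012,0.5],[0,0,0,-0.008,0],[0,0,0,-0.003,0],[0,0,0.04,0,0],[0,0,0.04,0,0],[0,0,0,0,0],[0,0,0,0,0]])

```text
t: 10.82
position: [0.5209, 0.2138, 0.1255]
eef_rot: [2.153, 2.237, 0.024]
wrist_force: [-0.4, 0.6, -0.3]
gripper_width: 0.087
```

```bash
python3 st.py
```

```text
t 10.8167 pos [0.5209 0.2138 0.1255] yaw 92.1577762361697 tilt deg: x-axis dz -0.9144622373021856 y-axis dz 2.0868193544165123 F [-0.3999  0.6127 -0.2602] T [0.014  0.0473 0.0385] w 0.08701738072006544
```

>>> carry_out(deltas=[[0,0,-0.02,0,0],[0,0,-0.02,0,0],[0,0,-0.02,0,0],[0,0,-0.01,0,0],[0,0,-0.003,0,0],[0,0,0,0,0]])

```text
t: 11.32
position: [0.4446, 0.2105, 0.1241]
eef_rot: [2.154, 2.234, 0.027]
wrist_force: [-0.2, 0.7, 0.3]
gripper_width: 0.0871
```

```bash
python3 st.py
```

```text
t 11.3167 pos [0.4446 0.2105 0.1241] yaw 92.07195886125277 tilt deg: x-axis dz -0.8839685937085406 y-axis dz 2.2446586084442184 F [-0.1816  0.6538  0.2574] T [-0.0548 -0.0687  0.0024] w 0.08708414327283164
```

```bash
python3 - <<'E'
from h import *
np.set_printoptions(precision=2,suppress=True)
for r in ([2.683,1.629,-.015],[2.183,2.244,-.007],[2.192,2.233,.011],[2.203,2.219,.015],[2.173,2.247,.003],[2.17,2.247,0],[2.168,2.246,.005],[2.165,2.237,.035],[2.163,2.235,.044],[2.158,2.236,.038],[2.148,2.246,.018],[2.138,2.256,.017],[2.153,2.237,.024],[2.154,2.234,.027]):
    print(np.degrees(R.from_rotvec(r).as_matrix()[:2,2]))
E
```

```text
[-0.39 -0.42]
[ 0.27 -0.62]
[ 0.79 -0.21]
[ 0.99 -0.2 ]
[ 0.72 -0.55]
[ 0.73 -0.71]
[ 0.95 -0.66]
[ 2.06 -0.2 ]
[ 2.4  -0.07]
[ 2.37 -0.34]
[ 1.86 -0.86]
[ 1.82 -0.86]
[ 2.13 -0.82]
[ 2.27 -0.8 ]
```

>>> carry_out(deltas=[[0,0.03,0,0,0],[0,0.03,0,0,0],[0,0,0,0,0],[0,0,0,0,0]])

```text
t: 11.65
position: [0.4461, 0.2711, 0.124]
eef_rot: [2.159, 2.226, 0.031]
wrist_force: [0.1, -1.0, -0.8]
gripper_width: 0.0868
```

```bash
python3 st.py
```

```text
t 11.65 pos [0.4461 0.2711 0.124 ] yaw 91.73645775103944 tilt deg: x-axis dz -0.8690916685143626 y-axis dz 2.4612111466554367 F [ 0.0646 -0.9861 -0.8329] T [-0.043  -0.0516  0.002 ] w 0.08675723422690146
```

>>> carry_out(deltas=[[0,-0.03,0,0,0],[0,-0.03,0,0,0],[0,0,0,0,0],[0,0,0,0,0]])

```text
t: 11.98
position: [0.4503, 0.2107, 0.1252]
eef_rot: [2.157, 2.229, 0.037]
wrist_force: [0.5, 0.2, -0.5]
gripper_width: 0.0871
```

```bash
python3 st.py
```

```text
t 11.9833 pos [0.4503 0.2107 0.1252] yaw 91.84425712579028 tilt deg: x-axis dz -0.6817940301764602 y-axis dz 2.5603519801668746 F [ 0.5199  0.2038 -0.5056] T [ 0.1076 -0.096   0.0246] w 0.08705139715873156
```

>>> carry_out(deltas=[[0,0,0,-0.02,0],[0,0,0,-0.02,0],[0,0,0,-0.018,0],[0,0,0,-0.015,0],[0,0,0,-0.01,0],[0,0,0,-0.006,0],[0,0,0,-0.003,0],[0,0,0,0,0]])

```text
t: 12.65
position: [0.4479, 0.2112, 0.2207]
eef_rot: [2.162, 2.226, 0.036]
wrist_force: [0.8, -0.4, 0.3]
gripper_width: 0.0867
```

```bash
python3 st.py
```

```text
t 12.65 pos [0.4479 0.2112 0.2207] yaw 91.64999163974421 tilt deg: x-axis dz -0.6336916001178273 y-axis dz 2.4691227014543413 F [ 0.8099 -0.3543  0.2666] T [-0.0437 -0.0939  0.0009] w 0.08674023766045989
```

>>> carry_out(deltas=[[0,0,0.004,0,0],[0,0,0.008,0,0],[0,0,0.012,0,0],[0,0,0.018,0,0],[0,0,0.018,0,0],[0,0,0.012,0,0],[0,0,0.008,0,0],[0,0,0.004,0,0],[0,0,0.002,0,0],[0,0,0,0,0]])

```text
t: 13.48
position: [0.5419, 0.2115, 0.217]
eef_rot: [2.168, 2.227, 0.022]
wrist_force: [-0.6, 0.3, 0.3]
gripper_width: 0.0868
```

```bash
python3 st.py
```

```text
t 13.4833 pos [0.5419 0.2115 0.217 ] yaw 91.53279770189882 tilt deg: x-axis dz -0.8132067527690178 y-axis dz 1.91158196140338 F [-0.6277  0.2893  0.3194] T [ 0.0229 -0.0665  0.0278] w 0.08675442316958867
```

>>> carry_out(deltas=[[0,0,-0.004,0,0],[0,0,-0.008,0,0],[0,0,-0.012,0,0],[0,0,-0.018,0,0],[0,0,-0.018,0,0],[0,0,-0.015,0,0],[0,0,-0.008,0,0],[0,0,-0.004,0,0],[0,0,-0.002,0,0],[0,0,0,0,0]])

```text
t: 14.32
position: [0.4403, 0.2087, 0.2139]
eef_rot: [2.16, 2.231, 0.016]
wrist_force: [0.5, 0.5, 0.0]
gripper_width: 0.087
```

```bash
python3 st.py
```

```text
t 14.3167 pos [0.4403 0.2087 0.2139] yaw 91.83472261687763 tilt deg: x-axis dz -1.0893741432040287 y-axis dz 1.8880284542496546 F [0.4511 0.4511 0.0245] T [-0.0353 -0.0554 -0.0042] w 0.08704507513212942
```

>>> carry_out(deltas=[[0,0,0.004,0,0],[0,0,0.01,0,0],[0,0,0.018,0,0],[0,0,0.022,0,0],[0,0,0.022,0,0],[0,0,0.014,0,0],[0,0,0.008,0,0],[0,0,0.004,0,0],[0,0,0.002,0,0],[0,0,0,0,0]])

```text
t: 15.15
position: [0.5594, 0.2102, 0.2155]
eef_rot: [2.169, 2.222, 0.02]
wrist_force: [-1.0, -0.9, 0.9]
gripper_width: 0.0872
```

```bash
python3 st.py
```

```text
t 15.15 pos [0.5594 0.2102 0.2155] yaw 91.38479272631322 tilt deg: x-axis dz -0.9799132596623585 y-axis dz 1.9856534053744648 F [-1.0128 -0.9087  0.8731] T [-0.0854 -0.0532 -0.0068] w 0.08721966008549788
```

>>> carry_out(deltas=[[0,0,-0.004,0,0],[0,0,-0.01,0,0],[0,0,-0.018,0,0],[0,0,-0.022,0,0],[0,0,-0.022,0,0],[0,0,-0.015,0,0],[0,0,-0.008,0,0],[0,0,-0.004,0,0],[0,0,-0.002,0,0],[0,0,0,0,0]])

```text
t: 15.98
position: [0.4394, 0.2071, 0.2116]
eef_rot: [2.159, 2.226, 0.013]
wrist_force: [0.1, 0.3, 0.9]
gripper_width: 0.0872
```

```bash
python3 st.py
```

```text
t 15.9833 pos [0.4394 0.2071 0.2116] yaw 91.72985013731646 tilt deg: x-axis dz -1.3174818416600476 y-axis dz 1.9575940455678902 F [0.0759 0.2666 0.9165] T [ 0.0419 -0.0435 -0.0261] w 0.08715382777003337
```

```bash
python3 - <<'E'
from h import *
np.set_printoptions(precision=3,suppress=True)
for i in range(4):
    s=manip.get_state();M=R.from_rotvec(s["eef_rot"]).as_matrix();print(s["t"],s["position"]*1e3,np.degrees(M[2,:2]),np.degrees(s["qpos"]));manip.snapshot("wrist")
E
```

```text
15.9833 [439.365 207.053 211.611] [-1.317  1.958] [  5.268  13.4   -42.366 112.601  13.328  57.25  -41.709]
16.0333 [439.804 207.117 211.635] [-1.296  1.962] [  5.27   13.434 -42.351 112.559  13.334  57.248 -41.71 ]
16.0833 [440.236 207.117 211.558] [-1.278  1.956] [  5.27   13.478 -42.329 112.521  13.343  57.246 -41.709]
16.1333 [440.458 207.056 211.446] [-1.27   1.941] [  5.272  13.508 -42.312 112.502  13.345  57.247 -41.709]
```

>>> carry_out(deltas=[[0,0,0,0,0],[0,0,0,0,0],[0,0,0,0,0],[0,0,0,0,0]])

```text
t: 16.52
position: [0.4421, 0.207, 0.2109]
eef_rot: [2.164, 2.225, 0.014]
wrist_force: [-0.1, -0.3, -0.9]
gripper_width: 0.0873
```

```bash
python3 - <<'E'
from h import *
np.set_printoptions(precision=3,suppress=True)
for i in range(2):
    s=manip.get_state();M=R.from_rotvec(s["eef_rot"]).as_matrix();print(s["t"],s["position"]*1e3,np.degrees(M[2,:2]),np.degrees(s["qpos"]));manip.snapshot("wrist")
E
```

```text
16.5167 [442.13  207.02  210.896] [-1.187  1.876] [  5.303  13.716 -42.249 112.35   13.371  57.24  -41.718]
16.5667 [442.1   206.991 210.869] [-1.19   1.873] [  5.304  13.715 -42.248 112.355  13.371  57.24  -41.717]
```

>>> carry_out(deltas=[[0,0,-0.006,0,0],[0,0,-0.01,0,0],[0,0,-0.01,0,0],[0,0,-0.01,0,0],[0,0,-0.01,0,0],[0,0,-0.01,0,0],[0,0,-0.01,0,0],[0,0,-0.005,0,0],[0,0,0,0,0]])

```text
t: 17.37
position: [0.3612, 0.2045, 0.2079]
eef_rot: [2.161, 2.226, 0.011]
wrist_force: [-0.4, 1.2, -0.3]
gripper_width: 0.0869
```

```bash
python3 st.py;python3 -c "
from h import *
print(manip.get_state()['qpos'])"
```

```text
t 17.3667 pos [0.3612 0.2045 0.2079] yaw 91.67691117427867 tilt deg: x-axis dz -1.3280162429871039 y-axis dz 1.8509087634336368 F [-0.4171  1.2036 -0.2715] T [ 0.0287 -0.0265  0.0291] w 0.08689370868527266
[ 0.10516881  0.10444892 -0.78635605  2.10327301  0.13696782  0.95702754
 -0.72693531]
```

>>> carry_out(deltas=[[0,0,0.04,0,0],[0,0,0.04,0,0],[0,0,0,0,0],[0,0,0,0,0],[0,0,0,0,0],[0,0,0,0,0]])

```text
t: 17.87
position: [0.4432, 0.2062, 0.2104]
eef_rot: [2.159, 2.224, 0.011]
wrist_force: [0.5, -0.1, 0.2]
gripper_width: 0.0869
```

```bash
python3 st.py
```

```text
t 17.8667 pos [0.4432 0.2062 0.2104] yaw 91.69608188933925 tilt deg: x-axis dz -1.4563798630454272 y-axis dz 1.9581405983212017 F [ 0.4913 -0.0964  0.2369] T [ 0.0249 -0.0154  0.0024] w 0.08686499777636993
```

>>> carry_out(deltas=[[0,0,-0.008,0,0],[0,0,-0.014,0,0],[0,0,-0.014,0,0],[0,0,-0.014,0,0],[0,0,-0.014,0,0],[0,0,-0.014,0,0],[0,0,-0.014,0,0],[0,0,-0.014,0,0],[0,0,-0.014,0,0],[0,0,-0.014,0,0]])

```text
t: 18.7
position: [0.2927, 0.1999, 0.2041]
eef_rot: [2.149, 2.226, 0.003]
wrist_force: [-0.2, -0.1, 0.9]
gripper_width: 0.0867
```

```bash
python3 st.py;python3 -c "
from h import *
print(manip.get_state()['qpos'])"
```

```text
t 18.7 pos [0.2927 0.1999 0.2041] yaw 91.96652578442583 tilt deg: x-axis dz -1.8646690958961478 y-axis dz 1.979884524660518 F [-0.2481 -0.0518  0.8986] T [-0.0412 -0.029   0.0256] w 0.08674023930781279
[ 0.10528475 -0.0238655  -0.82768801  2.21307756  0.03659217  0.9389217
 -0.70895963]
```

>>> carry_out(deltas=[[0,0,0.01,0,0],[0,0,0.02,0,0],[0,0,0.03,0,0],[0,0,0.03,0,0],[0,0,0.03,0,0],[0,0,0.015,0,0],[0,0,0.005,0,0],[0,0,0,0,0],[0,0,0,0,0]])

```text
t: 19.45
position: [0.4266, 0.2031, 0.2086]
eef_rot: [2.128, 2.227, -0.006]
wrist_force: [-0.1, 0.4, 0.4]
gripper_width: 0.0871
```

```bash
python3 st.py
```

```text
t 19.45 pos [0.4266 0.2031 0.2086] yaw 92.53899863179356 tilt deg: x-axis dz -2.682583003062839 y-axis dz 2.277974196605458 F [-0.0548  0.3714  0.4416] T [ 0.0673  0.0033 -0.0104] w 0.08706594213485834
```

>>> carry_out(deltas=[[0,0,0,-0.04,0],[0,0,0,-0.04,0],[0,0,0,-0.03,0],[0,0,0,-0.02,0],[0,0,0,-0.01,0],[0,0,0,-0.005,0],[0,0,0,0,0],[0,0,0,0,0]])

```text
t: 20.12
position: [0.4075, 0.2097, 0.3553]
eef_rot: [2.116, 2.236, -0.026]
wrist_force: [0.6, -1.0, -0.7]
gripper_width: 0.0869
```

```bash
python3 st.py
```

```text
t 20.1167 pos [0.4075 0.2097 0.3553] yaw 93.11137487818598 tilt deg: x-axis dz -3.299817973134232 y-axis dz 1.7719809816598209 F [ 0.5662 -1.0177 -0.6579] T [ 0.0392 -0.045  -0.0082] w 0.0869385674268898
```

>>> carry_out(deltas=[[0,0,0,0.006,0],[0,0,0,0.01,0],[0,0,0,0.01,0],[0,0,0,0.01,0],[0,0,0,0.01,0],[0,0,0,0.01,0],[0,0,0,0.01,0],[0,0,0,0.01,0],[0,0,0,0.006,0],[0,0,0,0,0]])

```text
t: 20.95
position: [0.4059, 0.201, 0.2564]
eef_rot: [2.12, 2.242, -0.049]
wrist_force: [-0.5, 0.1, -0.6]
gripper_width: 0.0869
```

```bash
python3 st.py
```

```text
t 20.95 pos [0.4059 0.201  0.2564] yaw 93.18059335639822 tilt deg: x-axis dz -3.5638963184477244 y-axis dz 0.856328925115288 F [-0.5469  0.0686 -0.5942] T [ 0.033  -0.0415  0.0056] w 0.08687650672358081
```

>>> carry_out(deltas=[[0,0,0,-0.04,0],[0,0,0,-0.03,0],[0,0,0,-0.02,0],[0,0,0,-0.01,0],[0,0,0,-0.005,0],[0,0,0,0,0],[0,0,0,0,0]])

```text
t: 21.53
position: [0.4032, 0.2073, 0.3633]
eef_rot: [2.12, 2.245, -0.055]
wrist_force: [0.1, -0.5, -1.1]
gripper_width: 0.0867
```

```bash
python3 st.py
```

```text
t 21.5333 pos [0.4032 0.2073 0.3633] yaw 93.24751960904557 tilt deg: x-axis dz -3.616537390211973 y-axis dz 0.6227940919974283 F [ 0.1215 -0.4622 -1.0683] T [ 0.0882 -0.091   0.0292] w 0.08669102556463869
```

>>> carry_out(deltas=[[0,0,0.003,0.008,0.4],[0,0,0.003,0.012,0.4],[0,0,0.003,0.012,0.4],[0,0,0.003,0.012,0],[0,0,0.003,0.012,0],[0,0,0.003,0.012,0],[0,0,0.003,0.012,0],[0,0,0.003,0.012,0],[0,0,0.003,0.012,0],[0,0,0,0.012,0]])

```text
t: 22.37
position: [0.428, 0.1958, 0.2277]
eef_rot: [2.151, 2.224, -0.081]
wrist_force: [-0.6, -0.4, -0.8]
gripper_width: 0.0871
```

```bash
python3 st.py
```

```text
t 22.3667 pos [0.428  0.1958 0.2277] yaw 91.91582835661552 tilt deg: x-axis dz -3.975201749539093 y-axis dz -0.3170006351668382 F [-0.5967 -0.4281 -0.7629] T [ 0.1163 -0.1279 -0.0099] w 0.08712940223603512
```

>>> carry_out(deltas=[[0,0.001,0,0.012,0],[0,0.001,0,0.012,0],[0,0.001,0,0.012,0],[0,0.001,0,0.012,0],[0,0.001,0,0.012,0],[0,0.001,0,0.012,0],[0,0.001,0,0.008,0],[0,0,0,0.005,0],[0,0,0,0,0]])

```text
t: 23.12
position: [0.4159, 0.1892, 0.1203]
eef_rot: [2.16, 2.234, -0.124]
wrist_force: [-0.6, 1.1, -0.1]
gripper_width: 0.087
```

```bash
python3 st.py
```

```text
t 23.1167 pos [0.4159 0.1892 0.1203] yaw 92.01419078787953 tilt deg: x-axis dz -4.46514473169196 y-axis dz -2.0397466742370804 F [-0.5886  1.1135 -0.1262] T [ 0.06  -0.121 -0.065] w 0.08696640763318533
```

>>> carry_out(deltas=[[0,0,0,-0.006,0],[0,0,0,-0.006,0],[0,0,0,-0.006,0],[0,0,0,-0.006,0],[0,0,0,-0.006,0],[0,0,0,0,0],[0,0,0,0,0]])

```text
t: 23.7
position: [0.4186, 0.193, 0.1561]
eef_rot: [2.159, 2.232, -0.116]
wrist_force: [-0.6, -0.4, -0.9]
gripper_width: 0.0869
```

```bash
python3 st.py
```

```text
t 23.7 pos [0.4186 0.193  0.1561] yaw 91.98340965357669 tilt deg: x-axis dz -4.352575970621351 y-axis dz -1.7214371435706992 F [-0.5801 -0.3536 -0.8804] T [ 0.039  -0.1725  0.0377] w 0.08691167520174418
```

>>> carry_out(deltas=[[0,0.004,0.008,0,0],[0,0.006,0.008,0,0],[0,0.004,0.004,0,0],[0,0,0,0,0],[0,0,0,0,0]])

```text
t: 24.12
position: [0.441, 0.2094, 0.1543]
eef_rot: [2.16, 2.232, -0.114]
wrist_force: [-0.0, -0.3, 1.1]
gripper_width: 0.0872
```

```bash
python3 st.py
```

```text
t 24.1167 pos [0.441  0.2094 0.1543] yaw 91.94565520561527 tilt deg: x-axis dz -4.32139498332944 y-axis dz -1.6635846189453505 F [-0.009  -0.2601  1.1163] T [ 0.036  -0.1377  0.0004] w 0.08721327628803566
```

>>> carry_out(deltas=[[0,0,0,0.015,0],[0,0,0,0.018,0],[0,0,0,0.018,0],[0,0,0,0.015,0],[0,0,0,0.01,0],[0,0,0,0.006,0],[0,0,0,0,0],[0,0,0,0,0]])

```text
t: 24.78
position: [0.4388, 0.2042, 0.0683]
eef_rot: [2.159, 2.234, -0.115]
wrist_force: [0.0, -0.8, 0.1]
gripper_width: 0.0871
```

```bash
python3 st.py
```

```text
t 24.7833 pos [0.4388 0.2042 0.0683] yaw 92.02418545207206 tilt deg: x-axis dz -4.297630386506503 y-axis dz -1.758449646107666 F [ 0.0086 -0.8191  0.1352] T [ 0.0833 -0.1216  0.0426] w 0.08709833637003292
```

>>> carry_out(deltas=[[0,0.002,-0.001,0.004,0],[0,0.002,-0.001,0.005,0],[0,0.002,-0.001,0.005,0],[0,0,0,0.004,0],[0,0,0,0,0]])

```text
t: 25.2
position: [0.4364, 0.2105, 0.0506]
eef_rot: [2.158, 2.233, -0.108]
wrist_force: [0.0, -0.2, -0.4]
gripper_width: 0.0869
```

```bash
python3 st.py
```

```text
t 25.2 pos [0.4364 0.2105 0.0506] yaw 92.00191258062362 tilt deg: x-axis dz -4.1830942081746665 y-axis dz -1.4845264635120514 F [ 0.0252 -0.1899 -0.4159] T [ 0.0422 -0.1049  0.0399] w 0.08688929456222992
```

>>> carry_out(deltas=[[0,0,0,-0.01,0],[0,0,0,-0.012,0],[0,0,0,-0.012,0],[0,0,0,-0.012,0],[0,0,0,-0.012,0],[0,0,0,-0.012,0],[0,0,0,-0.006,0],[0,0,0,0,0]])

```text
t: 25.87
position: [0.4393, 0.2184, 0.1372]
eef_rot: [2.156, 2.233, -0.1]
wrist_force: [-0.0, -0.2, -0.4]
gripper_width: 0.087
```

```bash
python3 st.py
```

```text
t 25.8667 pos [0.4393 0.2184 0.1372] yaw 92.05728567823058 tilt deg: x-axis dz -4.049505244398965 y-axis dz -1.1939175916394693 F [-0.0095 -0.2125 -0.3529] T [ 0.0249 -0.156  -0.0249] w 0.08701141888109515
```

>>> carry_out(deltas=[[0,0,0,0.015,0],[0,0,0,0.018,0],[0,0,0,0.018,0],[0,0,0,0.015,0],[0,0,0,0.008,0],[0,0,0,0.004,0],[0,0,0,0,0],[0,0,0,0,0]])

```text
t: 26.53
position: [0.4402, 0.2135, 0.0599]
eef_rot: [2.155, 2.229, -0.089]
wrist_force: [-0.5, 0.2, 0.6]
gripper_width: 0.0869
```

```bash
python3 st.py
```

```text
t 26.5333 pos [0.4402 0.2135 0.0599] yaw 91.9713374641987 tilt deg: x-axis dz -3.933111339207649 y-axis dz -0.7921863235384089 F [-0.468   0.1595  0.5863] T [ 0.0627 -0.1431  0.0369] w 0.08688926964224829
```

>>> carry_out(deltas=[[0,0,0,-0.01,0],[0,0,0,-0.012,0],[0,0,0,-0.012,0],[0,0,0,-0.01,0],[0,0,0,-0.005,0],[0,0,0,0,0],[0,-0.001,-0.004,0.014,0],[0,0,0,0.016,0],[0,0,0,0.016,0],[0,0,0,0.012,0]])

```text
t: 27.37
position: [0.4425, 0.2165, 0.0638]
eef_rot: [2.151, 2.223, -0.059]
wrist_force: [0.4, 0.3, -0.7]
gripper_width: 0.0871
```

>>> carry_out(deltas=[[0,0,0,0.005,0],[0,0,0,0.003,0],[0,0,0,0,0],[0,0,0,0,0]])

```text
t: 27.7
position: [0.4413, 0.2151, 0.0534]
eef_rot: [2.151, 2.224, -0.066]
wrist_force: [-0.5, 0.0, -0.2]
gripper_width: 0.0873
```

```bash
python3 st.py
```

```text
t 27.7 pos [0.4413 0.2151 0.0534] yaw 91.9084992402245 tilt deg: x-axis dz -3.6036587457326643 y-axis dz 0.08163710325536402 F [-0.4829  0.0395 -0.1837] T [ 0.0904 -0.1141  0.0035] w 0.0872886882070217
```

>>> carry_out(deltas=[[0,-0.001,-0.002,0.003,0],[0,-0.001,-0.002,0.004,0],[0,-0.001,-0.002,0.004,0],[0,-0.001,-0.001,0.004,0],[0,-0.001,0,0.003,0],[0,0,0,0.001,0],[0,0,0,0,0]])

```text
t: 28.28
position: [0.4348, 0.2087, 0.0345]
eef_rot: [2.151, 2.223, -0.061]
wrist_force: [0.1, -0.1, -0.0]
gripper_width: 0.0871
```

```bash
python3 st.py; python3 - <<'E'
from h import *
p=manip.snapshot("wrist");save(p,"w5")
E
```

```text
t 28.2833 pos [0.4348 0.2087 0.0345] yaw 91.89220893410277 tilt deg: x-axis dz -3.532816994107847 y-axis dz 0.26157048499774466 F [ 0.0577 -0.0523 -0.05  ] T [ 0.0585 -0.093   0.0574] w 0.08714556256686726
```

View pics/w5.png

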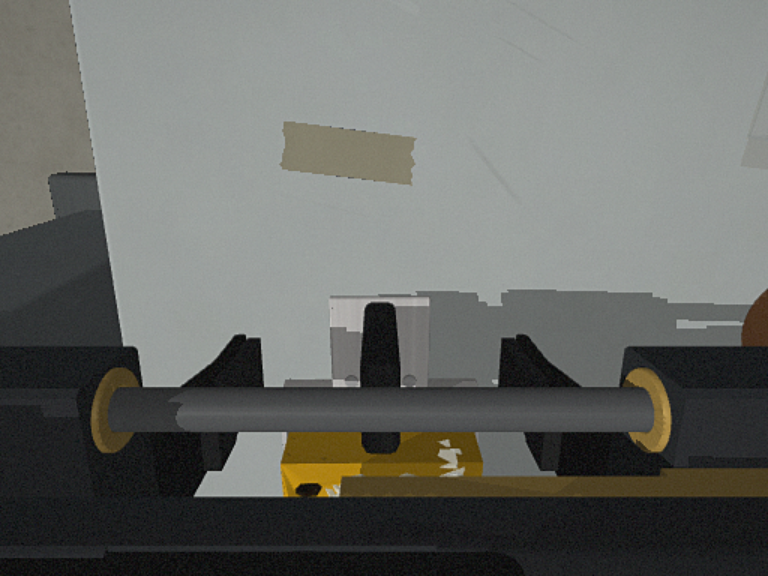

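The grip is centred between the fingers (column 381, fingers at 262 and 500). Closing.

>>> carry_out(deltas=[[1,0,0,0,0],[1,0,0,0,0],[1,0,0,0,0],[1,0,0,0,0],[1,0,0,0,0],[1,0,0,0,0],[1,0,0,0,0],[1,0,0,0,0]])

```text
t: 29.0
position: [0.4356, 0.2094, 0.0352]
eef_rot: [2.151, 2.223, -0.059]
wrist_force: [-0.0, 0.2, -0.1]
gripper_width: 0.0419
```

```bash
python3 st.py
```

```text
t 29.0 pos [0.4356 0.2094 0.0352] yaw 91.88230432780455 tilt deg: x-axis dz -3.4759505128617385 y-axis dz 0.3487106153196007 F [-0.0403  0.1858 -0.1252] T [ 0.0531 -0.1297  0.0157] w 0.041919454780120935
```

>>> carry_out(deltas=[[1,0,0,0,0],[1,0,0,0,0],[1,0,0,0,0],[1,0,0,0,0],[1,0,0,0,0],[1,0,0,0,0],[1,0,0,0,0]])

```text
t: 29.58
position: [0.4355, 0.2094, 0.0353]
eef_rot: [2.152, 2.222, -0.059]
wrist_force: [0.3, -0.4, 0.5]
gripper_width: 0.0118
```

```bash
python3 st.py; python3 - <<'E'
from h import *
p=manip.snapshot("scene");save(p,"s5")
cv2.imwrite("pics/s5z.png",cv2.resize(p["frame"][150:320,180:380,::-1],None,fx=3.5,fy=3.5,interpolation=cv2.INTER_CUBIC))
E
```

```text
t 29.5833 pos [0.4355 0.2094 0.0353] yaw 91.84457157154911 tilt deg: x-axis dz -3.480521426135741 y-axis dz 0.3287696761769408 F [ 0.2914 -0.4463  0.4639] T [ 0.0862  0.042  -0.0758] w 0.0117644945773338
```

View pics/s5z.png

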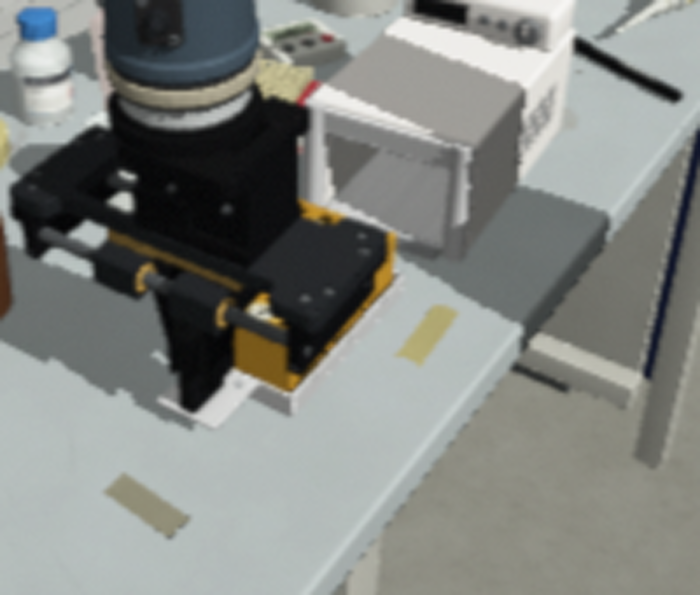

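>>> carry_out(deltas=[[1,0,0,-0.002,0],[1,0,0,-0.003,0],[1,0,0,-0.003,0],[1,0,0,-0.003,0],[1,0,0,-0.002,0],[1,0,0,0,0],[1,0,0,0,0]])

```text
t: 30.22
position: [0.4345, 0.21, 0.0485]
eef_rot: [2.153, 2.224, -0.06]
wrist_force: [1.1, 0.3, -2.7]
gripper_width: 0.012
```

```bash
python3 st.py; python3 - <<'E'
from h import *
p=manip.snapshot("scene")
cv2.imwrite("pics/s6z.png",cv2.resize(p["frame"][190:290,210:350,::-1],None,fx=5.5,fy=5.5,interpolation=cv2.INTER_CUBIC))
E
```

```text
t 30.2167 pos [0.4345 0.21   0.0485] yaw 91.86197520143517 tilt deg: x-axis dz -3.4311762742261855 y-axis dz 0.23123943389772514 F [ 1.112   0.2631 -2.6738] T [ 0.3608 -0.0605  0.0276] w 0.01198949155377783
```

View pics/s6z.png

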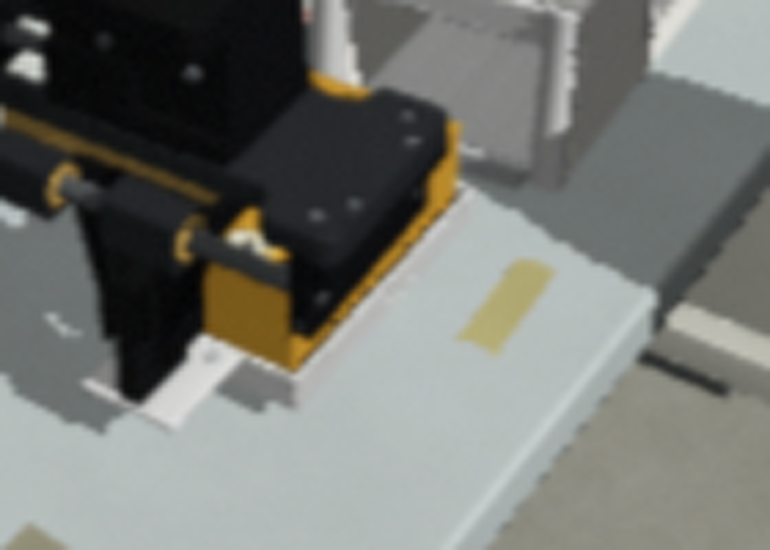

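```bash
cat > ov.py <<'E'
from h import *
import sys
# overlay tray/block wireframe for given sag (nose drop relative to grip pitch deg)
def carrier_T(lift,pitch,s,z0,off=0.0018):
    M=R.from_rotvec(s["eef_rot"]).as_matrix();a=np.arctan2(M[1,0],M[0,0])
    d=np.array([-np.cos(a),-np.sin(a),0]);l=np.array([-d[1],d[0],0])
    g=s["position"]+np.array([0,0.0012,0]);g=np.array([g[0],g[1]+off-0.0008,0])
    c,sn=np.cos(pitch),np.sin(pitch)
    def f(P): # P in carrier frame; rotate about grip point (-.0975,0,.05), nose down by pitch
        x,y,z=P[0]+.0975,P[1],P[2]-.05
        xx=c*x+sn*z; zz=-sn*x+c*z
        w=g+d*xx+l*y; w=w.copy(); w[2]=lift+.05+zz; return w
    return f
E
python3 - <<'E'
from ov import *
s=manip.get_state();p=manip.snapshot("scene")
lift=s["position"][2]-.0353
outs=[]
for pitch in (0,.04,.078):
    f=carrier_T(lift,pitch,s,0)
    im=cv2.resize(p["frame"][190:290,210:350,::-1],None,fx=5.5,fy=5.5,interpolation=cv2.INTER_CUBIC)
    def q(P): 
        u=proj(p,f(np.array(P)));return tuple(int(v) for v in ((u+.5-np.array([210,190]))*5.5))
    for z in (0,.015):
        for a,b in (((-.0695,-.043,z),(.0695,-.043,z)),((-.0695,-.043,z),(-.0695,.043,z))):cv2.line(im,q(a),q(b),(0,0,255),1)
    cv2.line(im,q((-.0695,-.043,0)),q((-.0695,-.043,.015)),(0,0,255),1)
    b=[(-.0645,-.0385,.053),(.0645,-.0385,.053),(.0645,.0385,.053)]
    for i in (0,1):cv2.line(im,q(b[i]),q(b[i+1]),(255,0,0),1)
    outs.append(im[150:450,150:520]); print(pitch,f(np.array([.0695,0,0]))[2],f(np.array([-.0695,0,0]))[2])
cv2.imwrite("pics/ov1.png",cv2.resize(np.hstack(outs),None,fx=.72,fy=.72*1.0))
cv2.imwrite("pics/ov1.png",np.hstack(outs)[:, :] if 0 else cv2.resize(np.hstack(outs),(799,216)))
cv2.imwrite("pics/ov2.png",np.vstack(outs[:2]))
E
```

```text
0 0.013227375798258126 0.013227375798258126
0.04 0.006589151656041327 0.012147669107983476
0.078 0.0003666030457929459 0.011197612601618848
```

View pics/ov2.png

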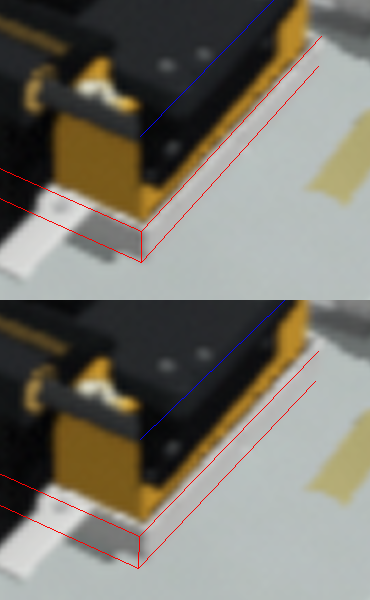

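```bash
python3 - <<'E'
from ov import *
np.set_printoptions(precision=3,suppress=True)
p=manip.snapshot("scene");np.save("pics/after.npy",p["frame"])
fs=[]
for i in range(5):
    s=manip.get_state();fs.append(np.r_[s["wrist_force"],s["torque"]]);manip.snapshot("top")
print(np.mean(fs,0),s["position"],s["t"])
a=cv2.imread("pics/s5.png");b=cv2.resize(p["frame"][:,:,::-1],None,fx=1.5,fy=1.5)
def crop(im):return cv2.resize(im[300:430,360:470],None,fx=4.5,fy=4.5,interpolation=cv2.INTER_CUBIC)
cv2.imwrite("pics/cmp.png",np.hstack([cv2.resize(im[320:420,360:470],None,fx=3.6,fy=5,interpolation=cv2.INTER_CUBIC) for im in (a,b)]))
for y in (.18,.041):
    X=np.array([.40 if y>.1 else .405,y,0]);print((proj(p,X+[0,0,.01])-proj(p,X))*1.5)
E
```

```text
[-0.219  0.157 -3.429  0.319 -0.055  0.033] [0.434 0.21  0.048] 30.5667
[ 0.128 -5.564]
[ 0.418 -5.222]
```

View pics/cmp.png

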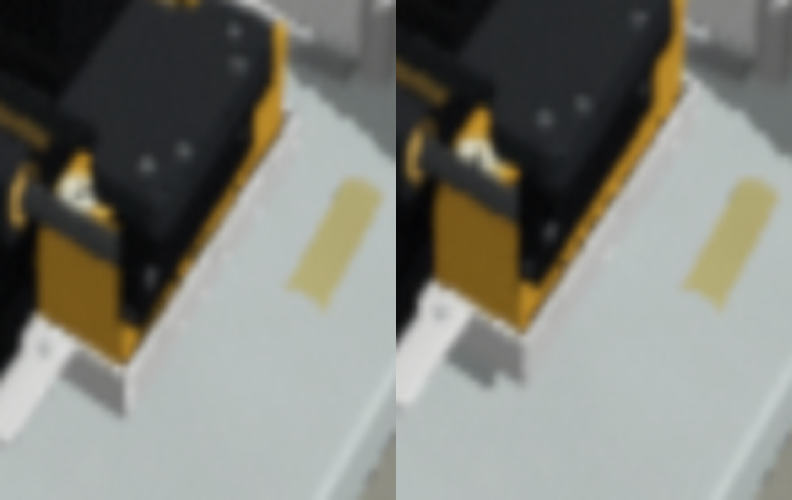

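>>> carry_out(deltas=[[1,-0.001,-0.001,-0.001,-0.4],[1,-0.002,-0.001,0,-0.4],[1,-0.002,-0.001,0,-0.4],[1,-0.002,-0.001,0,-0.4],[1,-0.002,-0.001,0,-0.4],[1,-0.002,-0.001,0,-0.4],[1,-0.002,-0.001,0,-0.4],[1,-0.002,-0.001,0,-0.3],[1,-0.001,-0.001,0,0],[1,0,0,0,0]])

```text
t: 31.45
position: [0.4251, 0.1911, 0.0503]
eef_rot: [2.086, 2.288, -0.064]
wrist_force: [-0.0, -0.2, -2.5]
gripper_width: 0.0117
```

```bash
python3 st.py; python3 - <<'E'
from h import *
p=manip.snapshot("scene");t=manip.snapshot("top")
cv2.imwrite("pics/s7z.png",cv2.resize(p["frame"][180:280,225:345,::-1],None,fx=6,fy=6,interpolation=cv2.INTER_CUBIC))
cv2.imwrite("pics/t7z.png",cv2.resize(t["frame"][180:260,190:370,::-1],None,fx=4.4,fy=4.4,interpolation=cv2.INTER_CUBIC))
E
```

```text
t 31.45 pos [0.4251 0.1911 0.0503] yaw 95.29936295059161 tilt deg: x-axis dz -3.4901338954887997 y-axis dz -0.04360649221228026 F [-0.0207 -0.1916 -2.4927] T [ 0.3394 -0.0818 -0.0055] w 0.01167721385639695
```

View pics/s7z.png

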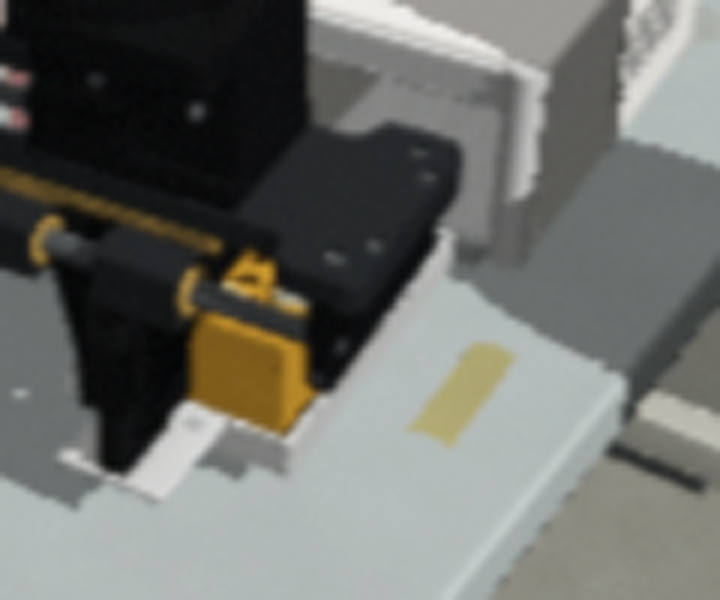

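View pics/t7z.png

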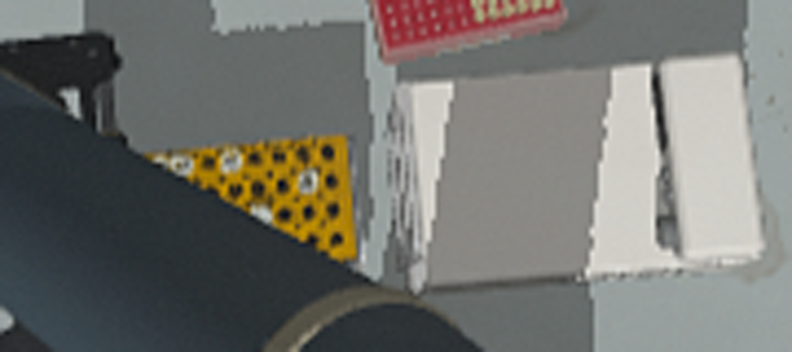

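```bash
python3 - <<'E'
from fit import *
np.set_printoptions(precision=4,suppress=True)
t=manip.snapshot("top")
cv2.imwrite("pics/t8a.png",cv2.resize(t["frame"][205:250,215:305,::-1],None,fx=8.8,fy=8.8,interpolation=cv2.INTER_CUBIC))
def Z(u,v,z):return onz(t,(u/4.4+190-.5,v/4.4+180-.5),z)
print("block nose",Z(347,137,.066),Z(355,258,.066),"upper near",Z(160,154,.066))
print("shaker front top",Z(400,82,.091),Z(425,288,.091),"rear",Z(600,70,.091),Z(590,275,.091))
m=manip.masks_of("shaker",t)[0]["pixels"].astype(float);print(m.sum())
for c in (.15,.17,.185):
  print(fit([t],[m],[box(.002,.21,-.062,.062,0,.091),box(c,.21,-.06,.06,0,.122)],[.441,.005,-1.48]))
E
```

```text
block nose [0.4752 0.0347 0.066 ] [0.4011 0.0303 0.066 ] upper near [0.4653 0.1495 0.066 ]
shaker front top [0.505  0.0027 0.091 ] [ 0.3813 -0.0107  0.091 ] rear [ 0.5118 -0.1183  0.091 ] [ 0.3885 -0.1085  0.091 ]
4021.0
(array([ 0.4415,  0.0078, -1.4911]), np.float64(0.030468471895099745))
(array([ 0.4417,  0.0075, -1.4912]), np.float64(0.03042068356813006))
(array([ 0.4414,  0.0074, -1.4881]), np.float64(0.0302597636915995))
```

View pics/t8a.png

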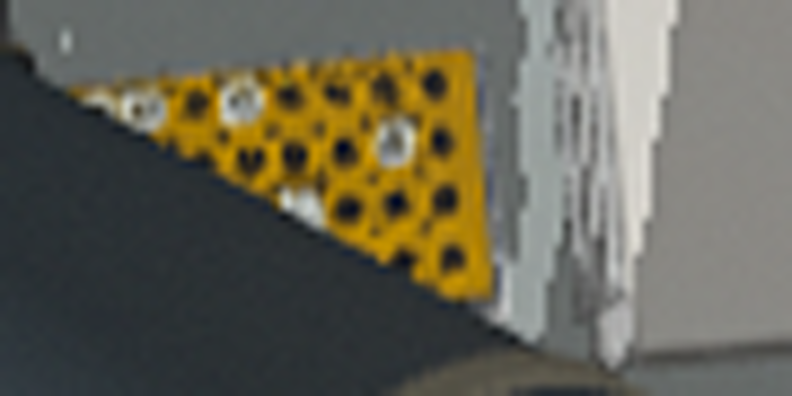

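>>> carry_out(deltas=[[1,-0.001,0.0005,0.0006,0.3],[1,-0.002,0.0005,0.0006,0.2],[1,-0.002,0,0,0],[1,-0.002,0,0,0],[1,-0.001,0,0,0],[1,0,0,0,0]])

```text
t: 32.15
position: [0.4275, 0.1834, 0.0495]
eef_rot: [2.096, 2.279, -0.063]
wrist_force: [0.2, -0.6, -2.4]
gripper_width: 0.0118
```

```bash
python3 st.py; python3 - <<'E'
from h import *
p=manip.snapshot("scene")
cv2.imwrite("pics/s9z.png",cv2.resize(p["frame"][190:270,255:345,::-1],None,fx=7.5,fy=7.5,interpolation=cv2.INTER_CUBIC))
E
```

```text
t 32.15 pos [0.4275 0.1834 0.0495] yaw 94.79189585428011 tilt deg: x-axis dz -3.4507024454106445 y-axis dz 0.01682329753462066 F [ 0.1935 -0.6084 -2.3599] T [ 0.3539 -0.0931  0.0307] w 0.011769187544063212
```

View pics/s9z.png

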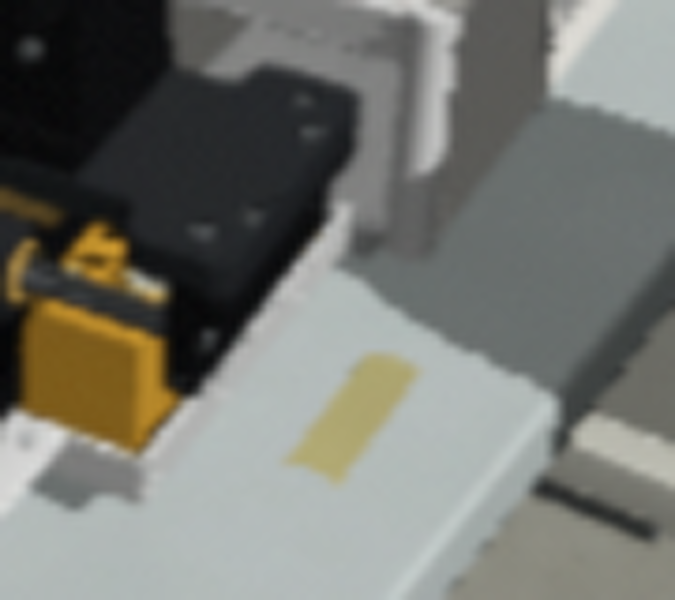

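>>> carry_out(deltas=[[1,-0.002,0,0,0],[1,-0.002,0,0.0003,0],[1,-0.002,0,0,0],[1,-0.002,0,0,0],[1,-0.002,0,0,0],[1,0,0,0,0]])

```text
t: 32.7
position: [0.4284, 0.1725, 0.0498]
eef_rot: [2.096, 2.279, -0.063]
wrist_force: [-0.3, 0.3, -2.9]
gripper_width: 0.0118
```

```bash
cat >> st.py <<'E'
g=s["position"]+np.array([0,.0018,0]);O=np.array([.4415,.0075]);d=np.array([.0825,-.9966]);v=g[:2]-O
print("xs grip %.4f nose %.4f lat(+x) %.4f lift %.4f pitchdelta %.2f"%(v@d,v@d+.167,v[0]*-d[1]+v[1]*d[0],s["position"][2]-.0353,np.degrees(M[2,0])+3.48))
E
python3 st.py
```

```text
t 32.7 pos [0.4284 0.1725 0.0498] yaw 94.80090480637416 tilt deg: x-axis dz -3.447204528139007 y-axis dz 0.018609648888798926 F [-0.3347  0.3103 -2.9119] T [ 0.2952 -0.0164  0.0167] w 0.011767702651552574
xs grip -0.1673 nose -0.0003 lat(+x) 0.0007 lift 0.0145 pitchdelta 0.03
```

>>> carry_out(deltas=[[1,-0.002,0,0.0003,0],[1,-0.002,0,0.0003,0],[1,-0.002,0,0,0],[1,-0.002,0,0,0],[1,-0.002,0,0,0],[1,-0.002,0,0,0],[1,0,0,0,0]])

```text
t: 33.28
position: [0.4295, 0.159, 0.05]
eef_rot: [2.096, 2.279, -0.063]
wrist_force: [0.2, -0.0, -3.4]
gripper_width: 0.012
```

```bash
python3 st.py; python3 - <<'E'
from h import *
p=manip.snapshot("scene")
cv2.imwrite("pics/s10z.png",cv2.resize(p["frame"][190:270,255:345,::-1],None,fx=7.5,fy=7.5,interpolation=cv2.INTER_CUBIC))
E
```

```text
t 33.2833 pos [0.4295 0.159  0.05  ] yaw 94.78573822848307 tilt deg: x-axis dz -3.4537869674654096 y-axis dz 0.01741994290007853 F [ 0.1735 -0.0052 -3.3686] T [ 0.2948 -0.0915 -0.0131] w 0.012039935331792269
xs grip -0.1538 nose 0.0132 lat(+x) 0.0007 lift 0.0147 pitchdelta 0.03
```

View pics/s10z.png

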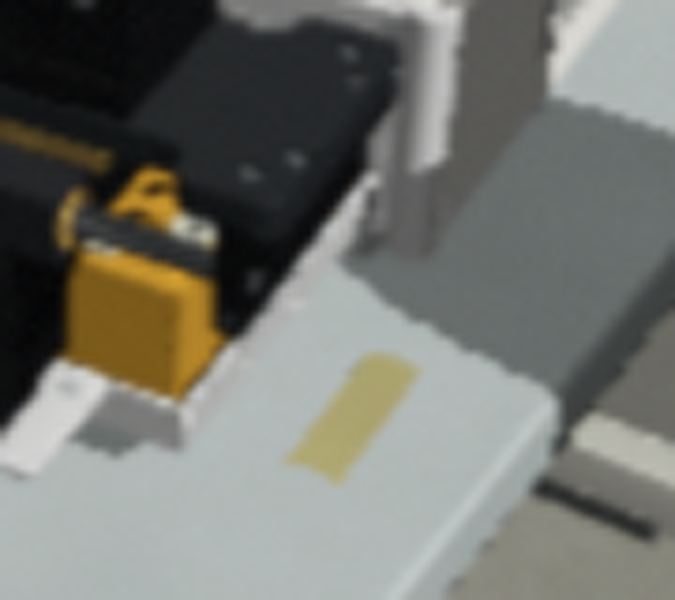

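>>> carry_out(deltas=[[1,0,0,0.0006,0],[1,0,0,0.0006,0],[1,-0.002,0,0.0006,0],[1,-0.003,0,0.0003,0],[1,-0.003,0,0.0003,0],[1,-0.003,0,0.0002,0],[1,-0.003,0,0,0],[1,-0.002,0,0,0],[1,0,0,0,0]])

```text
t: 34.08
position: [0.4309, 0.1416, 0.0481]
eef_rot: [2.096, 2.28, -0.063]
wrist_force: [1.5, 0.3, -2.6]
gripper_width: 0.0116
```

```bash
python3 st.py
```

```text
t 34.0833 pos [0.4309 0.1416 0.0481] yaw 94.81132583621273 tilt deg: x-axis dz -3.4388762574710925 y-axis dz 0.009769836299822568 F [ 1.5149  0.2746 -2.6076] T [ 0.3209 -0.1031 -0.    ] w 0.011649044135251653
xs grip -0.1363 nose 0.0307 lat(+x) 0.0006 lift 0.0128 pitchdelta 0.04
```

>>> carry_out(deltas=[[1,-0.002,0,0.0005,0],[1,-0.003,0,0.0003,0],[1,-0.004,0,0.0002,0],[1,-0.004,0,0.0001,0],[1,-0.004,0,0.0001,0],[1,-0.004,0,0.0001,0],[1,-0.003,0,0,0],[1,0,0,0,0]])

```text
t: 34.75
position: [0.4331, 0.1147, 0.0483]
eef_rot: [2.096, 2.279, -0.063]
wrist_force: [-0.1, -0.3, -2.8]
gripper_width: 0.0115
```

```bash
python3 st.py
```

```text
t 34.75 pos [0.4331 0.1147 0.0483] yaw 94.78473835109665 tilt deg: x-axis dz -3.4558010203856435 y-axis dz 0.0069246330114023655 F [-0.141  -0.2928 -2.7908] T [ 0.3323 -0.0205 -0.0366] w 0.011509064810107838
xs grip -0.1093 nose 0.0577 lat(+x) 0.0006 lift 0.0130 pitchdelta 0.02
```

>>> carry_out(deltas=[[1,-0.002,0,0.0004,0],[1,-0.003,0,0.0004,0],[1,-0.004,0,0.0004,0],[1,-0.004,0,0.0004,0],[1,-0.004,0,0.0003,0],[1,-0.004,0,0.0003,0],[1,-0.003,0,0.0002,0],[1,0,0,0,0]])

```text
t: 35.42
position: [0.4353, 0.088, 0.0473]
eef_rot: [2.096, 2.279, -0.063]
wrist_force: [0.1, -0.6, -4.1]
gripper_width: 0.0118
```

```bash
python3 st.py
```

```text
t 35.4167 pos [0.4353 0.088  0.0473] yaw 94.77677520380688 tilt deg: x-axis dz -3.455694635187466 y-axis dz 0.003722244509153384 F [ 0.0791 -0.5801 -4.1014] T [ 0.3122 -0.1096 -0.0376] w 0.011822525799544896
xs grip -0.0825 nose 0.0845 lat(+x) 0.0006 lift 0.0120 pitchdelta 0.02
```

>>> carry_out(deltas=[[1,-0.002,0,0.0001,0],[1,-0.003,0,0.0002,0],[1,-0.004,0,0.0003,0],[1,-0.004,0,0.0003,0],[1,-0.004,0,0.0003,0],[1,-0.004,0,0.0003,0],[1,-0.004,0,0.0002,0],[1,-0.003,0,0.0001,0],[1,0,0,0,0]])

```text
t: 36.17
position: [0.4379, 0.0569, 0.0471]
eef_rot: [2.097, 2.279, -0.063]
wrist_force: [-0.2, 0.1, -3.0]
gripper_width: 0.0117
```

```bash
python3 st.py; python3 - <<'E'
from h import *
p=manip.snapshot("scene")
cv2.imwrite("pics/s11z.png",cv2.resize(p["frame"][170:260,250:350,::-1],None,fx=6.6,fy=6.6,interpolation=cv2.INTER_CUBIC))
E
```

```text
t 36.1667 pos [0.4379 0.0569 0.0471] yaw 94.77044842287107 tilt deg: x-axis dz -3.455806790580528 y-axis dz -0.0022517948054254404 F [-0.1628  0.1231 -3.025 ] T [ 0.3175 -0.078  -0.0015] w 0.01171063053666964
xs grip -0.0513 nose 0.1157 lat(+x) 0.0006 lift 0.0118 pitchdelta 0.02
```

View pics/s11z.png

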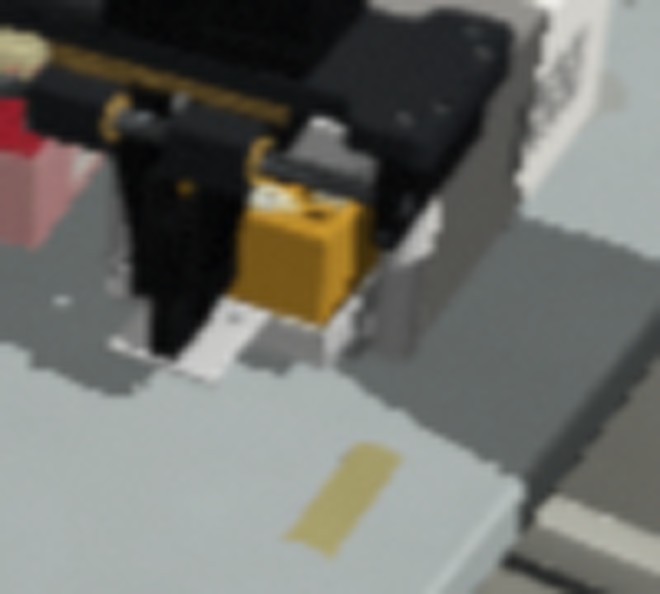

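>>> carry_out(deltas=[[1,-0.002,0,0.0001,0],[1,-0.002,0,0.0001,0],[1,-0.002,0,0.0001,0],[1,-0.002,0,0.0001,0],[1,-0.002,0,0.0001,0],[1,-0.001,0,0.0001,0],[1,0,0,0,0]])

```text
t: 36.8
position: [0.439, 0.0458, 0.0473]
eef_rot: [2.095, 2.28, -0.062]
wrist_force: [0.1, 0.8, -2.5]
gripper_width: 0.0125
```

```bash
python3 st.py
```

```text
t 36.8 pos [0.439  0.0458 0.0473] yaw 94.84750734767724 tilt deg: x-axis dz -3.410338155691321 y-axis dz 0.025667334311482784 F [ 0.1111  0.7948 -2.5036] T [ 0.3308 -0.0726 -0.0857] w 0.012510118988909916
xs grip -0.0402 nose 0.1268 lat(+x) 0.0008 lift 0.0120 pitchdelta 0.07
```

>>> carry_out(deltas=[[1,-0.0015,0,0.0001,0],[1,-0.0015,0,0.0001,0],[1,-0.0015,0,0.0001,0],[1,0,0,0,0]])

```text
t: 37.13
position: [0.4394, 0.0409, 0.0473]
eef_rot: [2.095, 2.281, -0.062]
wrist_force: [0.1, 0.6, -3.2]
gripper_width: 0.0117
```

```bash
cat > fa.py <<'E'
from h import *
np.set_printoptions(precision=2,suppress=True)
f=[]
for i in range(4):
    s=manip.get_state();f.append(np.r_[s["wrist_force"],s["torque"]]);manip.snapshot("top")
print("avgF",np.mean(f,0))
E
python3 st.py; python3 fa.py
```

```text
t 37.1333 pos [0.4394 0.0409 0.0473] yaw 94.85931916201139 tilt deg: x-axis dz -3.406855900510336 y-axis dz 0.022805975953980196 F [ 0.1432  0.6331 -3.1648] T [ 0.3422 -0.1573 -0.0252] w 0.011720791168156962
xs grip -0.0353 nose 0.1317 lat(+x) 0.0008 lift 0.0120 pitchdelta 0.07
avgF [ 0.14  0.09 -3.26  0.35 -0.08 -0.  ]
```

No bumper contact yet; I'll keep feeling forward.

>>> carry_out(deltas=[[1,-0.0015,0,0.0001,0],[1,-0.0015,0,0.0001,0],[1,0,0,0,0]])

```text
t: 37.58
position: [0.4397, 0.0384, 0.0473]
eef_rot: [2.094, 2.282, -0.061]
wrist_force: [0.4, 0.5, -3.4]
gripper_width: 0.0121
```

```bash
python3 st.py; python3 fa.py
```

```text
t 37.5833 pos [0.4397 0.0384 0.0473] yaw 94.92923172512084 tilt deg: x-axis dz -3.3832757929817934 y-axis dz 0.036706139412873255 F [ 0.4128  0.4571 -3.41  ] T [ 0.3304 -0.0805  0.0002] w 0.012133867651277773
xs grip -0.0328 nose 0.1342 lat(+x) 0.0009 lift 0.0120 pitchdelta 0.10
avgF [ 0.53  0.38 -3.13  0.34 -0.07  0.  ]
```

>>> carry_out(deltas=[[1,-0.0015,0,0.0001,0],[1,-0.0015,0,0.0001,0],[1,0,0,0,0]])

```text
t: 38.03
position: [0.44, 0.0357, 0.0473]
eef_rot: [2.093, 2.283, -0.061]
wrist_force: [0.4, -1.0, -3.0]
gripper_width: 0.0117
```

```bash
python3 st.py; python3 fa.py
```

```text
t 38.0333 pos [0.44   0.0357 0.0473] yaw 94.9746215654786 tilt deg: x-axis dz -3.3689627353775795 y-axis dz 0.04343054813280345 F [ 0.359  -0.9656 -2.9821] T [ 0.3147 -0.0601  0.0346] w 0.011698071443050193
xs grip -0.0300 nose 0.1370 lat(+x) 0.0009 lift 0.0120 pitchdelta 0.11
avgF [-0.29  0.19 -3.14  0.33 -0.06  0.  ]
```

>>> carry_out(deltas=[[1,-0.0015,0,0.0001,0],[1,-0.0015,0,0.0001,0],[1,0,0,0,0]])

```text
t: 38.48
position: [0.4403, 0.0329, 0.0473]
eef_rot: [2.092, 2.284, -0.06]
wrist_force: [-0.0, 0.4, -2.6]
gripper_width: 0.0118
```

```bash
python3 st.py; python3 fa.py
```

```text
t 38.4833 pos [0.4403 0.0329 0.0473] yaw 95.01771165193826 tilt deg: x-axis dz -3.3528472343557363 y-axis dz 0.05649753913380807 F [-0.0225  0.4323 -2.6362] T [ 0.3354 -0.082  -0.0458] w 0.011784895748396727
xs grip -0.0272 nose 0.1398 lat(+x) 0.0010 lift 0.0120 pitchdelta 0.13
avgF [ 0.02  0.32 -3.01  0.34 -0.09 -0.01]
```

>>> carry_out(deltas=[[1,-0.0015,0,0.0001,0],[1,-0.0015,0,0.0001,0],[1,0,0,0,0]])

```text
t: 38.93
position: [0.4407, 0.0304, 0.0474]
eef_rot: [2.091, 2.285, -0.059]
wrist_force: [-0.1, -0.4, -3.4]
gripper_width: 0.0116
```

```bash
python3 st.py; python3 fa.py
```

```text
t 38.9333 pos [0.4407 0.0304 0.0474] yaw 95.06883398490916 tilt deg: x-axis dz -3.3197440430270073 y-axis dz 0.08466320856619618 F [-0.1441 -0.3968 -3.3504] T [ 0.313  -0.076  -0.0249] w 0.011647462609491427
xs grip -0.0247 nose 0.1423 lat(+x) 0.0012 lift 0.0121 pitchdelta 0.16
avgF [ 0.47  0.18 -2.82  0.32 -0.09 -0.  ]
```

>>> carry_out(deltas=[[1,-0.0015,0,0.0001,0],[1,-0.0015,0,0.0001,0],[1,0,0,0,0]])

```text
t: 39.38
position: [0.4412, 0.0292, 0.0476]
eef_rot: [2.091, 2.286, -0.055]
wrist_force: [0.3, 2.2, -2.2]
gripper_width: 0.0122
```

```bash
python3 st.py; python3 fa.py
```

```text
t 39.3833 pos [0.4412 0.0292 0.0476] yaw 95.09242251785888 tilt deg: x-axis dz -3.1655911516175363 y-axis dz 0.15677427759873905 F [ 0.2927  2.2128 -2.1825] T [ 0.7706  0.0518 -0.0871] w 0.012196073939736828
xs grip -0.0234 nose 0.1436 lat(+x) 0.0017 lift 0.0123 pitchdelta 0.31
avgF [-0.23  1.68 -2.5   0.76  0.04 -0.14]
```

>>> carry_out(deltas=[[1,-0.0015,0,0.0001,0],[1,-0.0015,0,0.0001,0],[1,0,0,0,0]])

```text
t: 39.83
position: [0.4416, 0.0272, 0.0477]
eef_rot: [2.091, 2.287, -0.053]
wrist_force: [-0.1, 4.2, -1.3]
gripper_width: 0.0118
```

```bash
python3 st.py; python3 fa.py
```

```text
t 39.8333 pos [0.4416 0.0272 0.0477] yaw 95.13577767253874 tilt deg: x-axis dz -3.08892130821609 y-axis dz 0.18832978694896407 F [-0.1013  4.1664 -1.2936] T [ 0.945   0.1297 -0.1465] w 0.011815948704682704
xs grip -0.0214 nose 0.1456 lat(+x) 0.0018 lift 0.0124 pitchdelta 0.39
avgF [-0.47  3.85 -1.29  0.98  0.13 -0.16]
```

>>> carry_out(deltas=[[1,-0.0015,0,0.0003,0],[1,0,0,0,0]])

```text
t: 40.2
position: [0.4417, 0.0262, 0.0475]
eef_rot: [2.09, 2.288, -0.052]
wrist_force: [-0.7, 3.1, -0.8]
gripper_width: 0.0117
```

```bash
python3 st.py; python3 fa.py; python3 - <<'E'
from h import *
p=manip.snapshot("scene")
cv2.imwrite("pics/s12z.png",cv2.resize(p["frame"][170:250,250:350,::-1],None,fx=7,fy=7,interpolation=cv2.INTER_CUBIC))
E
```

```text
t 40.2 pos [0.4417 0.0262 0.0475] yaw 95.17571690220188 tilt deg: x-axis dz -3.0614318242687464 y-axis dz 0.19853056113578893 F [-0.7064  3.0984 -0.7578] T [ 1.0709  0.203  -0.2136] w 0.011738241344886444
xs grip -0.0205 nose 0.1465 lat(+x) 0.0019 lift 0.0122 pitchdelta 0.42
avgF [-0.85  4.01 -0.91  1.08  0.2  -0.19]
```

View pics/s12z.png

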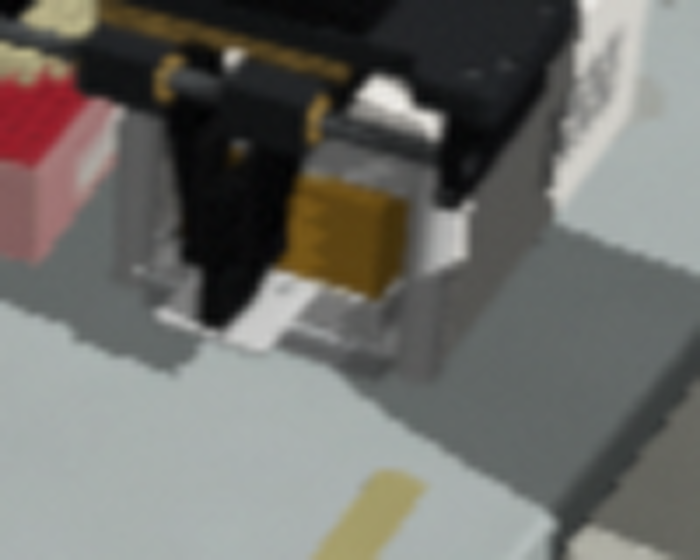

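>>> carry_out(deltas=[[1,-0.002,0,0.0003,0],[1,-0.001,0,0.0002,0]])

```text
t: 40.62
position: [0.442, 0.0242, 0.0473]
eef_rot: [2.09, 2.289, -0.05]
wrist_force: [-1.7, 6.1, 0.2]
gripper_width: 0.0115
```

```bash
python3 st.py; python3 fa.py
```

```text
t 40.6167 pos [0.442  0.0242 0.0473] yaw 95.21248327166337 tilt deg: x-axis dz -2.9948297996898106 y-axis dz 0.22738275488668602 F [-1.6773  6.0762  0.2312] T [ 1.2866  0.3249 -0.2535] w 0.011523062548435404
xs grip -0.0184 nose 0.1486 lat(+x) 0.0020 lift 0.0120 pitchdelta 0.49
avgF [-1.6   6.01 -0.19  1.29  0.27 -0.26]
```

>>> carry_out(deltas=[[1,0,-0.0005,0.0008,0],[1,0,-0.0005,0.0008,0],[1,0,0,0.0008,0]])

```text
t: 41.07
position: [0.4417, 0.0255, 0.0455]
eef_rot: [2.088, 2.29, -0.046]
wrist_force: [-0.9, 5.5, -0.2]
gripper_width: 0.0123
```

```bash
python3 st.py; python3 fa.py
```

```text
t 41.0667 pos [0.4417 0.0255 0.0455] yaw 95.2744927996356 tilt deg: x-axis dz -2.9181158577896515 y-axis dz 0.34310875961699794 F [-0.9219  5.4968 -0.2087] T [ 1.0725  0.2027 -0.2306] w 0.01225773619300162
xs grip -0.0197 nose 0.1473 lat(+x) 0.0018 lift 0.0102 pitchdelta 0.56
avgF [-0.69  5.15 -0.74  1.15  0.19 -0.22]
```

>>> carry_out(deltas=[[1,-0.0015,0,0.0008,0],[1,-0.001,0,0.001,0],[1,-0.001,0,0.001,0]])

```text
t: 41.52
position: [0.4426, 0.0242, 0.0433]
eef_rot: [2.089, 2.292, -0.041]
wrist_force: [-1.9, 8.9, 2.2]
gripper_width: 0.0119
```

```bash
python3 st.py; python3 fa.py;  python3 - <<'E'
from h import *
p=manip.snapshot("scene")
cv2.imwrite("pics/s13z.png",cv2.resize(p["frame"][170:250,250:350,::-1],None,fx=7,fy=7,interpolation=cv2.INTER_CUBIC))
E
```

```text
t 41.5167 pos [0.4426 0.0242 0.0433] yaw 95.30489222974907 tilt deg: x-axis dz -2.734615617470252 y-axis dz 0.45263286752833265 F [-1.9178  8.9454  2.1622] T [ 1.675   0.5606 -0.3035] w 0.0119331272398119
xs grip -0.0184 nose 0.1486 lat(+x) 0.0026 lift 0.0080 pitchdelta 0.75
avgF [-1.51  7.72  1.8   1.45  0.43 -0.32]
```

View pics/s13z.png

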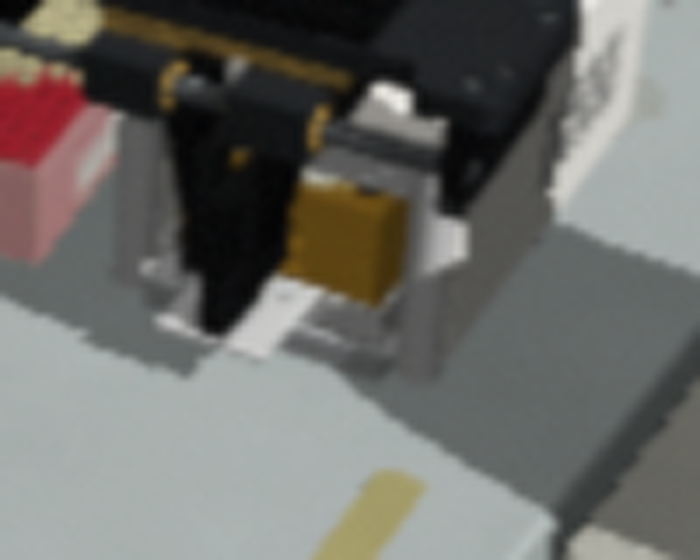

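>>> carry_out(deltas=[[1,0.0005,0,0.0008,0],[1,0.0003,0,0.0008,0],[1,0,0,0.0008,0]])

```text
t: 42.02
position: [0.4425, 0.0259, 0.0413]
eef_rot: [2.087, 2.293, -0.04]
wrist_force: [-0.9, 5.5, 0.1]
gripper_width: 0.0115
```

```bash
python3 st.py; python3 fa.py
```

```text
t 42.0167 pos [0.4425 0.0259 0.0413] yaw 95.36751980249305 tilt deg: x-axis dz -2.721242313532974 y-axis dz 0.4771303424279239 F [-0.8614  5.5267  0.1055] T [ 0.9292  0.2589 -0.2395] w 0.011525133022718587
xs grip -0.0201 nose 0.1469 lat(+x) 0.0027 lift 0.0060 pitchdelta 0.76
avgF [-0.97  5.55  0.76  0.92  0.27 -0.27]
```

>>> carry_out(deltas=[[1,0,0,0.0007,0],[1,0,0,0.0005,0],[1,0,0,0,0]])

```text
t: 42.47
position: [0.4429, 0.026, 0.0407]
eef_rot: [2.087, 2.292, -0.041]
wrist_force: [-1.4, 4.5, 1.6]
gripper_width: 0.0114
```

```bash
python3 st.py; python3 fa.py;  python3 - <<'E'
from h import *
p=manip.snapshot("scene")
cv2.imwrite("pics/s14z.png",cv2.resize(p["frame"][170:250,250:350,::-1],None,fx=7,fy=7,interpolation=cv2.INTER_CUBIC))
E
```

```text
t 42.4667 pos [0.4429 0.026  0.0407] yaw 95.35192874157062 tilt deg: x-axis dz -2.7667946767736877 y-axis dz 0.4871667508016759 F [-1.4143  4.5217  1.6396] T [ 0.7087  0.387  -0.3484] w 0.011390783093755167
xs grip -0.0202 nose 0.1468 lat(+x) 0.0031 lift 0.0054 pitchdelta 0.71
avgF [-1.21  5.08  1.38  0.78  0.38 -0.34]
```

View pics/s14z.png

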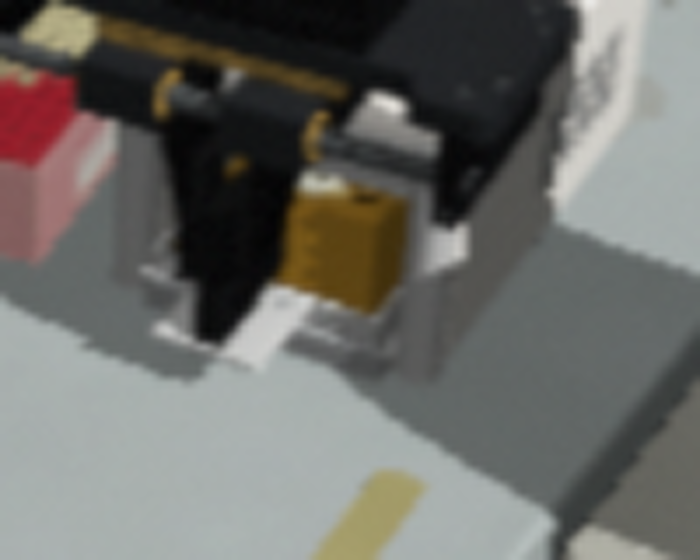

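>>> carry_out(deltas=[[1,0.0003,-0.0005,0.0004,0],[1,0,0,0,0],[0.85,0,0,0,0],[0.8,0,0,0,0],[0.75,0,0,0,0],[0.7,0,0,0,0],[0.65,0,0,0,0],[0.65,0,0,0,0],[0.65,0,0,0,0]])

```text
t: 43.47
position: [0.4436, 0.0197, 0.0406]
eef_rot: [2.083, 2.286, -0.051]
wrist_force: [-0.2, -0.1, 0.3]
gripper_width: 0.0297
```

```bash
python3 st.py; python3 fa.py;  python3 - <<'E'
from h import *
p=manip.snapshot("scene")
cv2.imwrite("pics/s15z.png",cv2.resize(p["frame"][170:250,250:350,::-1],None,fx=7,fy=7,interpolation=cv2.INTER_CUBIC))
p=manip.snapshot("wrist");save(p,"w15")
E
```

```text
t 43.4667 pos [0.4436 0.0197 0.0406] yaw 95.31404416498884 tilt deg: x-axis dz -3.3255889414754582 y-axis dz 0.46508777161747916 F [-0.1796 -0.1346  0.2583] T [ 0.0809 -0.0409 -0.0185] w 0.029699791685070823
xs grip -0.0138 nose 0.1532 lat(+x) 0.0032 lift 0.0053 pitchdelta 0.15
avgF [-0.14 -0.15 -0.08  0.07 -0.09 -0.02]
```

View pics/s15z.png

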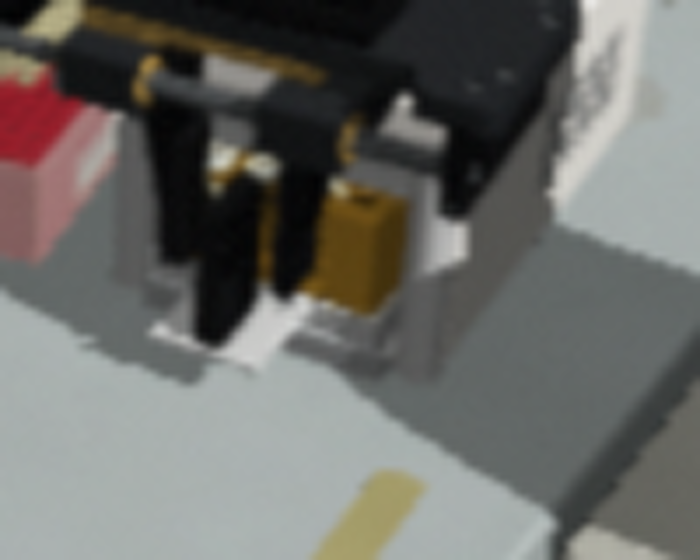

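View pics/w15.png

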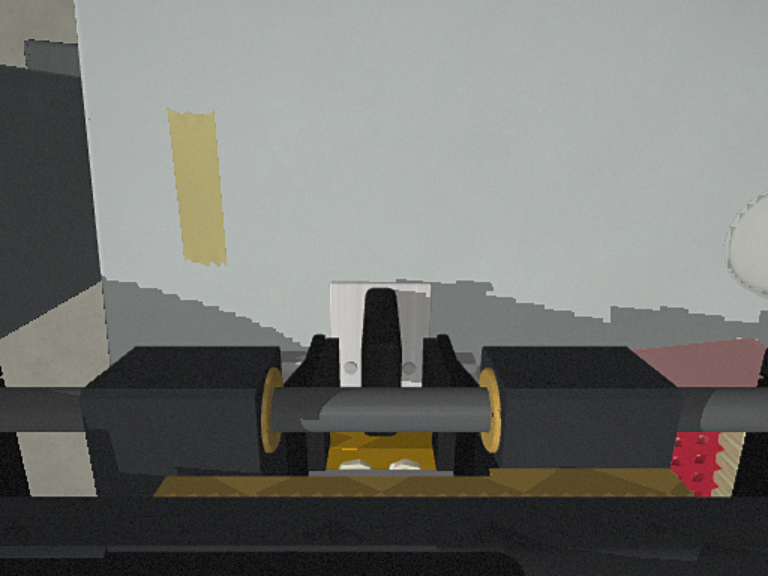

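>>> carry_out(deltas=[[0.65,0.001,0,-0.003,0],[0.65,0.001,0,-0.006,0],[0.65,0.001,0,-0.01,0],[0.65,0,0,-0.015,0],[0.65,0,0,-0.02,0],[0.65,0,0,-0.025,0],[0.65,0.005,0,-0.025,0],[0.65,0.01,0,-0.02,0],[0.65,0.01,0,-0.01,0],[0.65,0,0,0,0]])

```text
t: 44.6
position: [0.4379, 0.0598, 0.1847]
eef_rot: [2.079, 2.291, -0.049]
wrist_force: [0.9, 0.3, 0.4]
gripper_width: 0.0302
```

>>> carry_out(deltas=[[0.65,0.02,0.01,-0.01,0],[0.65,0.03,0.01,-0.01,0],[0.65,0.03,0.01,0,0],[0.65,0.03,0.01,0,0],[0.65,0.02,0.01,0,0],[0.65,0.01,0,0,0],[0.65,0,0,0,0]])

```text
t: 45.18
position: [0.474, 0.2062, 0.1978]
eef_rot: [2.083, 2.283, -0.054]
wrist_force: [0.7, 0.1, -0.1]
gripper_width: 0.0305
```

```bash
python3 st.py;  python3 - <<'E'
from h import *
p=manip.snapshot("scene");t=manip.snapshot("top")
cv2.imwrite("pics/s16z.png",cv2.resize(p["frame"][170:250,250:350,::-1],None,fx=7,fy=7,interpolation=cv2.INTER_CUBIC))
cv2.imwrite("pics/t16z.png",cv2.resize(t["frame"][130:260,190:370,::-1],None,fx=4.4,fy=4.4,interpolation=cv2.INTER_CUBIC))
p=manip.snapshot("wrist");save(p,"w16")
E
```

```text
t 45.1833 pos [0.474  0.2062 0.1978] yaw 95.24199027913453 tilt deg: x-axis dz -3.5041088587590297 y-axis dz 0.4915803052351966 F [ 0.6996  0.0679 -0.1482] T [ 0.0702 -0.0366 -0.0111] w 0.03050069118903379
xs grip -0.1971 nose -0.0301 lat(+x) 0.0490 lift 0.1625 pitchdelta -0.02
```

View pics/s16z.png

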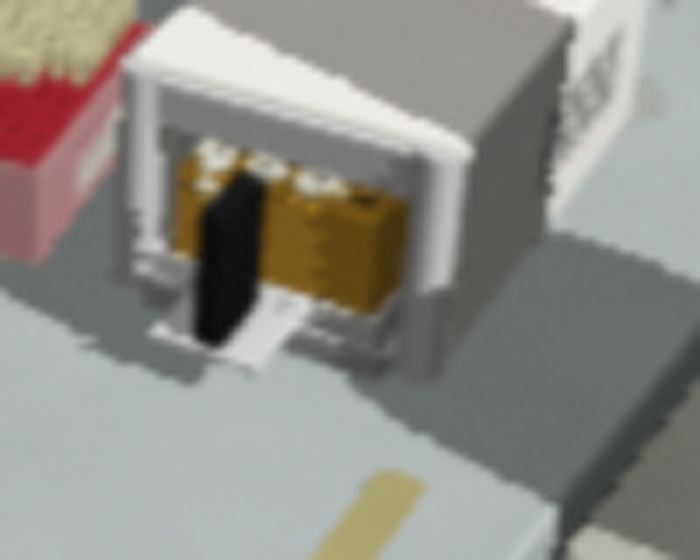

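View pics/w16.png

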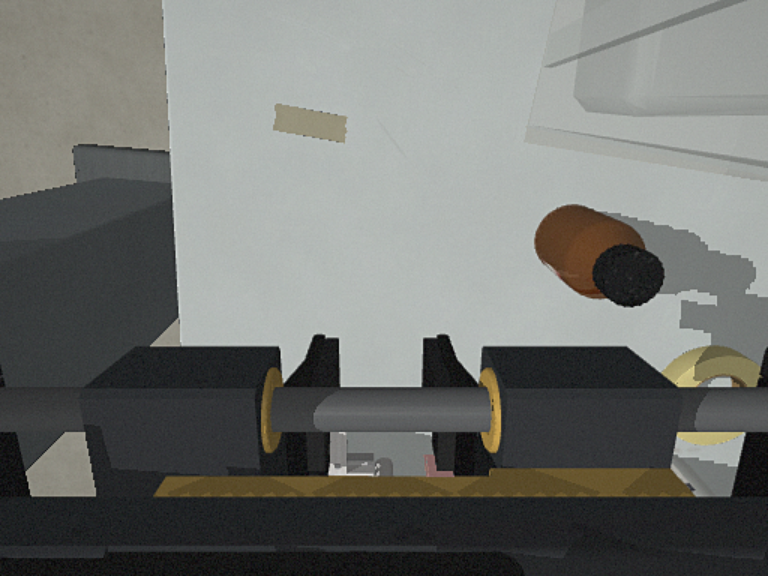

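View pics/t16z.png

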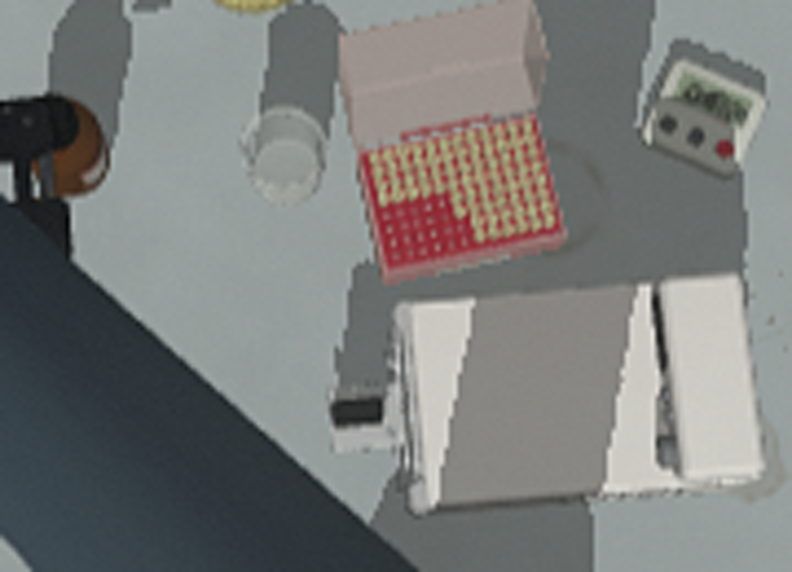

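The pictures show the carrier in the bay with the block seated, the grip upright at about (230, 260), and the bottle, beaker and timer standing where they were. Next I check its height against a model overlay.

```bash
python3 - <<'E'
from fit import *
np.set_printoptions(precision=4,suppress=True)
p=manip.snapshot("scene");t=manip.snapshot("top")
ps=[p,t];ms=[]
for q,(r0,r1,c0,c1) in ((p,(190,222,275,290)),(t,(215,232,262,280))):
    f=q["frame"].max(2).astype(int);m=np.zeros((384,512));m[r0:r1,c0:c1]=f[r0:r1,c0:c1]<60;ms.append(m);print(m.sum())
best=[]
for z in (0,.0025,.005,.0075,.01,.0125):
    for pit in (0,):
        x,f=fit(ps[:1],ms[:1],[box(-.016,.016,-.006,.006,.016+z,.069+z)],[.441,.029,-1.48]);print("scene",z,x,round(f,3))
    x,f=fit(ps,ms,[box(-.016,.016,-.006,.006,.016+z,.069+z)],[.441,.029,-1.48]);print("both",z,x,round(f,3))
x=[.441,.029,-1.485]
im=cv2.resize(p["frame"][170:250,250:350,::-1],None,fx=7,fy=7,interpolation=cv2.INTER_CUBIC)
E
```

```text
179.0
54.0
scene 0 [ 0.4462  0.0201 -1.3333] 0.214
both 0 [ 0.4432  0.026  -1.383 ] 0.835
scene 0.0025 [ 0.4442  0.0229 -1.3211] 0.224
both 0.0025 [ 0.4435  0.0263 -1.4059] 0.819
scene 0.005 [ 0.4437  0.0234 -1.3115] 0.234
both 0.005 [ 0.4424  0.0278 -1.3748] 0.826
scene 0.0075 [ 0.4388  0.0324 -1.3317] 0.242
both 0.0075 [ 0.4431  0.0265 -1.3518] 0.814
scene 0.01 [ 0.4375  0.035  -1.3295] 0.247
both 0.01 [ 0.4424  0.0269 -1.3362] 0.851
scene 0.0125 [ 0.4384  0.0339 -1.2931] 0.25
both 0.0125 [ 0.4419  0.0273 -1.3438] 0.899
```

>>> carry_out(deltas=[[0.65,-0.015,-0.008,0,0],[0.65,-0.025,-0.008,0,0],[0.65,-0.03,-0.008,0,0],[0.65,-0.025,-0.008,0,0],[0.65,-0.015,-0.008,0,0],[0.65,-0.008,-0.002,0,0],[0.65,0,0,0,0],[0.65,0,0,0,0]])

```text
t: 46.1
position: [0.439, 0.0654, 0.2053]
eef_rot: [2.103, 2.254, -0.065]
wrist_force: [0.0, 0.4, -0.0]
gripper_width: 0.0303
```

```bash
python3 st.py;  python3 - <<'E'
from h import *
p=manip.snapshot("wrist");save(p,"w17")
cv2.imwrite("pics/w17z.png",cv2.resize(p["frame"][150:275,180:330,::-1],None,fx=4.7,fy=4.7,interpolation=cv2.INTER_CUBIC))
E
```

```text
t 46.1 pos [0.439  0.0654 0.2053] yaw 93.9561883907041 tilt deg: x-axis dz -4.0511189795703615 y-axis dz 0.5047842973524759 F [ 0.0308  0.3778 -0.0421] T [ 0.1293 -0.1018  0.0044] w 0.030341670552017773
xs grip -0.0597 nose 0.1073 lat(+x) 0.0024 lift 0.1700 pitchdelta -0.57
```

View pics/w17z.png

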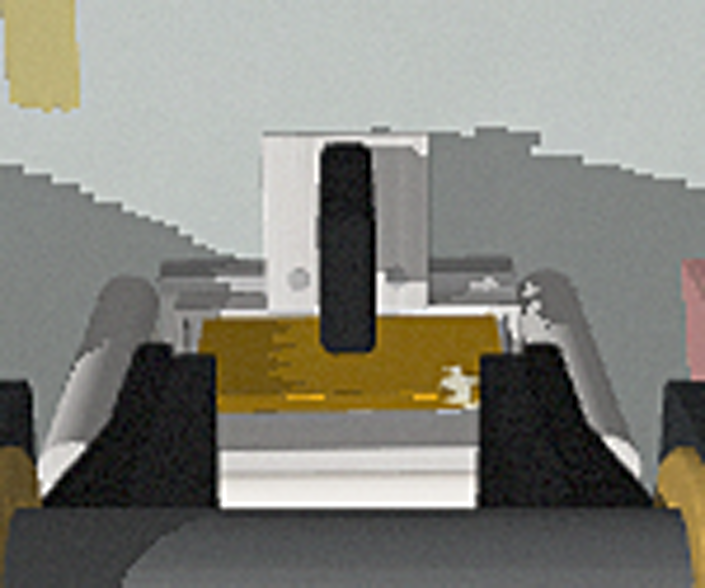

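```bash
python3 - <<'E'
from h import *
np.set_printoptions(precision=4,suppress=True)
p=manip.snapshot("wrist")
a=p["frame"][195:235,205:300,::-1]
O=np.array([.4415,.0075]);d=np.array([np.cos(-1.485),np.sin(-1.485)]);l=np.array([-d[1],d[0]])
W=lambda xs,ys,z:np.r_[O+d*xs+l*ys,z]
outs=[]
for k,(zc) in enumerate((None,.005,.011)):
    S=8;im=cv2.resize(a,None,fx=S,fy=S,interpolation=cv2.INTER_CUBIC)
    q=lambda X:tuple(int(v) for v in (proj(p,X)+.5-[205,195])*S)
    if zc is None: outs.append(im);continue
    for xs,z,c in ((.0032,.011,(0,255,0)),(.0082,.011,(0,255,0)),(.0032,0,(0,128,0))): cv2.line(im,q(W(xs,-.046,z)),q(W(xs,.046,z)),c,1)
    h=.0082
    for xs,z in ((h,zc+.015),(h,zc)): cv2.line(im,q(W(xs,-.041,z)),q(W(xs,.045,z)),(0,0,255),1)
    g=h-.028
    for xs in (g-.016,g+.016): cv2.line(im,q(W(xs,-.004,zc+.069)),q(W(xs,.008,zc+.069)),(255,0,0),2)
    outs.append(im)
print(p["pose"][:3,3])
cv2.imwrite("pics/ov3.png",cv2.resize(np.vstack(outs[:2]),None,fx=.9,fy=.9));cv2.imwrite("pics/ov4.png",outs[2])
E
```

```text
[0.4319 0.1503 0.3606]
```

View pics/ov3.png

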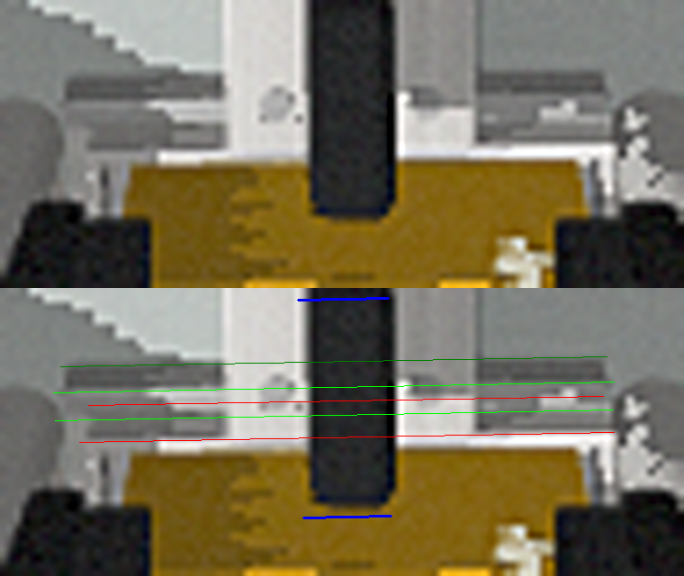

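View pics/ov4.png

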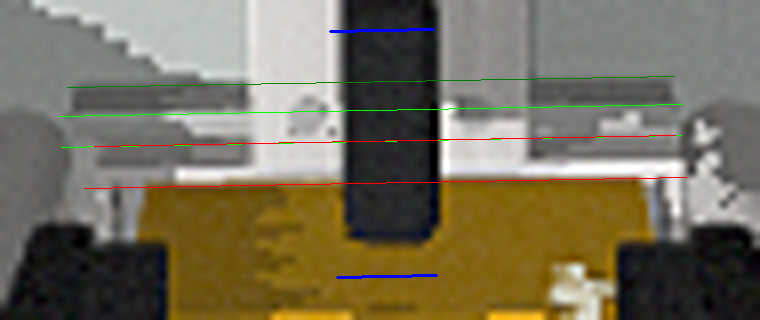

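```bash
python3 st.py; python3 -c "
from rig import manip
print(manip.sign_off())"
```

```text
t 46.2 pos [0.4393 0.0665 0.2053] yaw 94.08147975178474 tilt deg: x-axis dz -4.008920797773784 y-axis dz 0.5031191062559212 F [0.1886 0.4549 0.1405] T [ 0.0461 -0.0981 -0.0073] w 0.030572318120167998
xs grip -0.0608 nose 0.1062 lat(+x) 0.0028 lift 0.1700 pitchdelta -0.53
the job is handed in; nothing more can be done
None
```

The carrier is in the shaker bay with its near edge down behind the sill. I let go, backed the arm off, and handed the job in at 46 s of the 72 s allowed.

- **Carrying:** I took the carrier by its grip and brought it over the sill about 12 to 15 mm up. Nothing touched until the bumper, which I met about 6 mm further in than nominal.
- **Seating:** I pressed in and lowered the near edge behind the sill. The push averaged about 6 N, but during the lowering I pushed to about 8 N (one reading 8.9 N), past the bumper's 6 N hard stop. I eased off straight away. When I opened the fingers, the empty tool sprang about 6 mm forward; the carrier stayed put.
- **Last checks that agreed:** At release the grip was 5.3 mm above its height on the worktop, and the bay floor is at 5 mm. In the wrist picture, a model at floor height behind the sill fits the sill, tray rim and grip, while one resting on the sill does not. The block looks seated, and the bottle, beaker and timer look unmoved. The arm is touching nothing.
- **Less certain:**
  - A height fit from the scene and top cameras could not tell the candidate heights apart.
  - I did not see the nose directly, so that it lies flat is inferred from the grip and near edge.
  - Before the grasp, quick moves tilted the tool by a few degrees. I corrected the sideways lean to about 0.3° before closing; the fore-aft lean of about 3.5° stayed.

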